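Lay the sheet-pan tray for a tostada supper

ROBOT

A 6-joint arm with a two-finger parallel gripper is mounted at the origin on the work surface. World frame = base frame: x ahead of the robot, y to its left, z up, the work surface at z = 0. Lengths are in m, angles in rad, forces in N, time in s.
With the tool pointing down it reaches from about 0.35 to 0.975 m from the base axis. Payload 4.9 kg.
Tool frame: the origin (TCP) lies midway between the tips of the shut fingers; the grasp point (between the pads) lies 19 mm behind it (ctrl.hold_point_z is the distance from the TCP to the grasp point, in m); z points along the fingers, y is the line along which they close (so a half turn about z gives the same grasp; the last joint's range is limited). The gripper opens to 85 mm and grips with 20 to 120 N. Pads are 22 mm wide; open, the fingers measure 114 mm over their backs; the gripper's body (76 mm by 85 mm) begins 54 mm behind the grasp point. The pads swing forward as they close: fully open they stand 13 mm farther back than shut.
Start: joints at [1.185, 0.053, 1.613, -0, 1.476, -0.119], TCP at [0.165, 0.603, 0.193] pointing down, gripper open.
Joint ranges: [-3.01, 3.01], [-1.01, 2.22], [0.06, 2.58], [-1.02, 4.17], [0.09, 2.62], [-3.14, 3.14]. Speed limits (rad/s): [2.57, 2.57, 3.14, 3.14, 3.14, 3.14].

INTERFACE

Orientations are given as a rotation vector (axis times angle).
In Python, from station import status, viewer, finish_job, ctrl gives the robot as it stands.
- The arm moves only by the shell command python3 -m jog 'ROWS' [FORCE]. ROWS is JSON, a list of rows, each a list of 7 numbers: the turn, a rotation vector about the tool's x, y, z each as a share of 5 degrees, from -1 to 1, then the shift along the tool's x, y, z each as a share of 30 mm, from -1 to 1, then the opening, from -1 (shut) to 1 (fully open). A call has 1 to 5 rows; each row shifts and turns the commanded pose from where the row before left it, along the tool's axes as they then stand; what a row does not reach is not made up. A row lasts 1/8 s, in which the tool goes at most 62.5 mm and 10.7 degrees, less where a joint would pass 70% of its speed; a pose out of reach is approached as far as the arm can. A call with a number of a shift or a turn outside -1 to 1 is refused whole. A call with a gripper value outside its range is refused whole. The fingers move at their own pace and stop on an object; FORCE is the grip in N (left out, the last holds). Time passes only in rows, so rows that do not move let the fingers close. It gives the time, the measured TCP pose, the force, the opening and the grip force at its end, in the units of the state.
- status.get_obs(): the state, without advancing time (a new reading comes with each control period).
- viewer.get_image(name): name is "side" or "top" or "wrist"; returns a dict with "img" (384x512x3 uint8, red, green, blue), "fovy" (degrees; the focal length in pixels is half the picture's height over the tangent of half this angle, whatever the lens; pixels are square), "cx", "cy" (the principal point, pixels), "rvec" (rotation vector, rad) and "tvec" (3), from world to camera coordinates, as OpenCV has them. Camera axes: x right, y down, z forward; pixel columns grow to the right and rows downward; lengths in m; the calibration is good to about 2 mm. The wrist camera is an equidistant fisheye: a pixel r from the principal point sees the ray r / f radians off the axis. A picture is of the moment at which its call begins. There is no depth.
- finish_job(): hands the job in; it is judged then, once.
The state is a dict: "t": time; "q": joint angles; "dq": joint speeds; "effort": joint torques, N m; "tool_pos": TCP position; "tool_rot": TCP orientation; "contact_force": force on the tool from outside, world axes, zero at the start; "wrist_torque": the same for the moment, N m; "opening": finger opening in m; "grip_force": force on a finger pad.
Only numpy, scipy, OpenCV 4.12 (cv2) and the standard library are available. Lean on these libraries where they do the work, as an engineer would, in place of code of your own. Each camera call takes 0.05 s, during which the arm holds its last target. There are 200 camera calls.

TASK

Lay the sheet pan on the counter as a serving tray, near and far being as the robot sees it. First put the lidded steel tin lengthwise along the pan's far rim, in the far corner on the side away from the lidded crock, and push it fully home, flush against both rims. Then set out, upright on the pan, whichever of these are here: the glass jar midway between crock and tin and in line with their centres; the ramekin straight in front of the crock (on its near side) a finger's width off; the square salt cellar centred on the cork trivet and square to the pan; the round wooden pepper mill straight in front of the trivet a finger's width off its edge; the sauce bottle at the middle of the pan's near rim, a finger's width inside it; leave the crock, the drinking glass, the seed bowl and all else alone.

Things in the scene. Friction and masses are not known exactly. Their poses are not given: they have to be found in the camera images.
- pan: aluminium sheet pan lined with brown parchment, fixed on the counter; outside 290 (its x, robot to far) x 330 (its y) mm, inside 280 x 320 mm, floor 4 mm above the counter, upright rim 5 mm thick, rim top 22 mm above the counter. Origin: centre of its underside; its +x points to the far long rim, +y to the left rim. Inner faces of the rims at x = +-140 mm and y = +-160 mm in its frame
- crock: lidded round white crock, fixed on the pan, in its left (+y) or right (-y) half depending on the start; 84 mm diameter, 80 mm high with the lid's knob. Origin: centre of its underside, axes as the pan's
- trivet: round cork trivet, fixed on the pan in the other half from the crock; 68 mm diameter, 6 mm thick. Origin: centre of its underside, axes as the pan's
- tin: rectangular lidded steel tin, 60 (x) x 110 (y) x 56 (z) mm, its lid overhangs under 1 mm all round, 0.3 kg, loose on the counter. Origin: centre of its underside; its long side is its y
- jar: glass jar with steel lid, 46 mm diameter, 78 mm high, origin: centre of its underside, z up; may be absent
- ramekin: small open white ramekin, 54 mm diameter at the foot, 60 mm at the rim, 42 mm high, wall 4 mm, origin: centre of its underside, z up; may be absent
- cellar: square wooden salt cellar with flat lid, 56 x 56 x 45 mm, origin: centre of its underside, sides along x and y; may be absent
- bottle: small amber sauce bottle with black cap, 44 mm diameter up to a height of 70 mm, then a neck of 22 mm and a 25 mm cap, 100 mm high, origin: centre of its underside, z up; may be absent
- mill: short round wooden pepper mill, 48 mm diameter up to a height of 62 mm with a thin groove at 43 mm, then a domed top with a small steel ball, 82 mm high, origin: centre of its underside, z up; may be absent
- glass: green drinking glass, bystander, 62 mm diameter at the rim, 85 mm high, origin: centre of its underside
- seedbowl: low wooden bowl with seeds, bystander, 80 mm diameter, 22 mm high, origin: centre of its underside
- limebowl: white bowl with limes, fixed bystander, 90 mm diameter, 55 mm high, origin: centre of its underside

How it is judged:
On the way:
1. the tin is home in the far corner away from the crock, flush with both rims (((y of tin in the frame of pan above 0.1015 m and y of crock in the frame of pan below 0 m) or (y of tin in the frame of pan below -0.1015 m and y of crock in the frame of pan above 0 m)) and x of tin in the frame of pan between 0.1065 and 0.125 m and z of tin in the frame of pan between -0.002 and 0.01 m and angle between the y axis of tin and the y axis of pan, either way round below 0.04 rad and angle between tin's own z axis and vertical below 0.1 rad and linear speed of tin below 0.02 m/s), for 0.2 s.
At the end, for the whole second after the job is handed in: Tin within 3.5 mm of both rims, parallel within 0.04 rad; the rest upright, still: jar midway within 15 mm; ramekin 75-103 mm before crock, mill 62-90 mm before trivet (centres), 15 mm sideways; cellar on trivet within 10 mm, 0.2 rad; bottle 23-58 mm inside near rim, 18 mm off middle (all of step 1 and x of jar in the frame of pan between 0.043 and 0.077 m and horizontal distance between jar and crock below 0.127 m and horizontal distance between jar and tin below 0.127 m and z of jar in the frame of pan between -0.002 and 0.01 m and angle between each of jar, ramekin, bottle, cellar, mill's own z axis and vertical below 0.1 rad and linear speed of each of jar, ramekin, bottle, cellar, mill below 0.02 m/s and x of ramekin in the frame of crock between -0.103 and -0.075 m and y of ramekin in the frame of crock between -0.015 and 0.015 m and z of ramekin in the frame of pan between -0.002 and 0.01 m and x of bottle in the frame of pan between -0.117 and -0.082 m and y of bottle in the frame of pan between -0.018 and 0.018 m and z of bottle in the frame of pan between -0.002 and 0.01 m and horizontal distance between cellar and trivet below 0.01 m and z of cellar in the frame of trivet between 0.003 and 0.01 m and (angle between the x axis of cellar and the x axis of pan, either way round below 0.2 rad or angle between the x axis of cellar and the y axis of pan, either way round below 0.2 rad) and x of mill in the frame of trivet between -0.09 and -0.062 m and y of mill in the frame of trivet between -0.015 and 0.015 m and z of mill in the frame of pan between -0.002 and 0.01 m); the robot touches nothing.
It fails at once if the drinking glass is moved more than 6 cm or tipped over (distance of glass from where it was at the start of the episode above 0.06 m or angle between glass's own z axis and vertical above 0.6 rad).
It fails at once if the seed bowl is moved more than 6 cm or tipped over (distance of seedbowl from where it was at the start of the episode above 0.06 m or angle between seedbowl's own z axis and vertical above 0.6 rad).
Of jar, ramekin, cellar, bottle, mill only 3 to 5 are there at a start; the rules pass over those that are not, and their reading is None.
At some moment in a run one of tin, ramekin, cellar may be knocked a few centimetres aside while the robot is not near it.
It also fails if it takes over 210 s, if anything falls off the work surface, if the arm or the gripper's body presses on something with over 40 N, if the wrist force passes 120 N, or if a joint passes its speed limit or range.

## Working session

There is one attempt and no reset: what is moved stays moved. The work goes in short steps, Python scripts to look and compute and a shell command to move; the robot and the scene stay as the last step left them, time stands still between calls to the robot, and variables do not carry over. Pictures are saved under pics/ and viewed, at most 14 in all, crops included, and the job is handed in when it is done.

```bash
ls; mkdir -p pics
python3 - <<'E'
from station import status, viewer, ctrl
import cv2
o=status.get_obs(); print(o['t'],o['tool_pos'],o['tool_rot'],o['opening'],ctrl.hold_point_z)
for n in ('top','side'):
    d=viewer.get_image(n); print(n,d['fovy'],d['cx'],d['cy'],d['rvec'],d['tvec'])
    cv2.imwrite(f'pics/{n}0.png',cv2.resize(d['img'][:,:,::-1],(800,600),interpolation=cv2.INTER_CUBIC))
E
```

```text
pics
0.0 [0.16450542 0.60221543 0.19165977] [-0.41771994 -3.11320744  0.00316698] 0.08525942566019103 0.0187
top 51.27788586033405 253.04923389016815 193.58587972522778 [ 2.20209699 -2.13789273  0.15720616] [-0.0245014   0.56258654  1.29402818]
side 44.40742160934729 252.55028150797028 189.67314906527884 [ 2.3625675  -0.22619143  0.10734943] [-0.56763111  0.11079902  1.51124781]
```

View pics/top0.png

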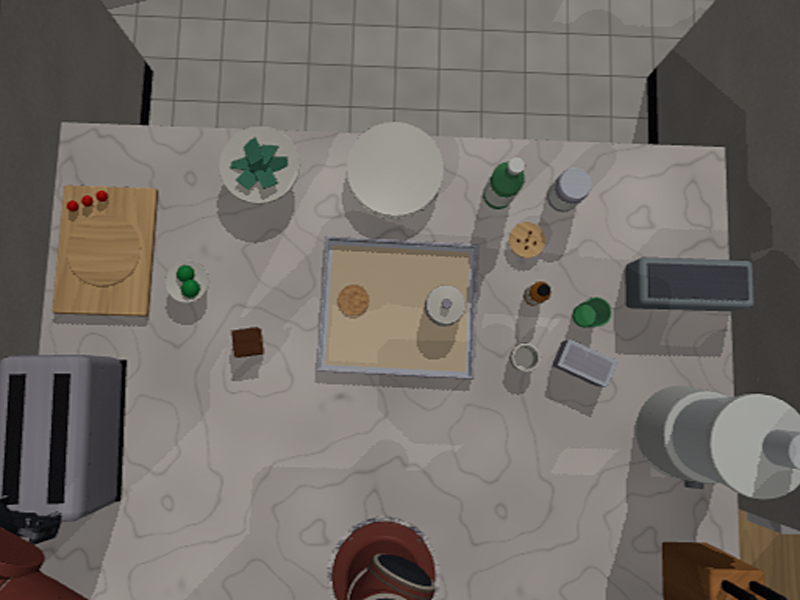

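View pics/side0.png

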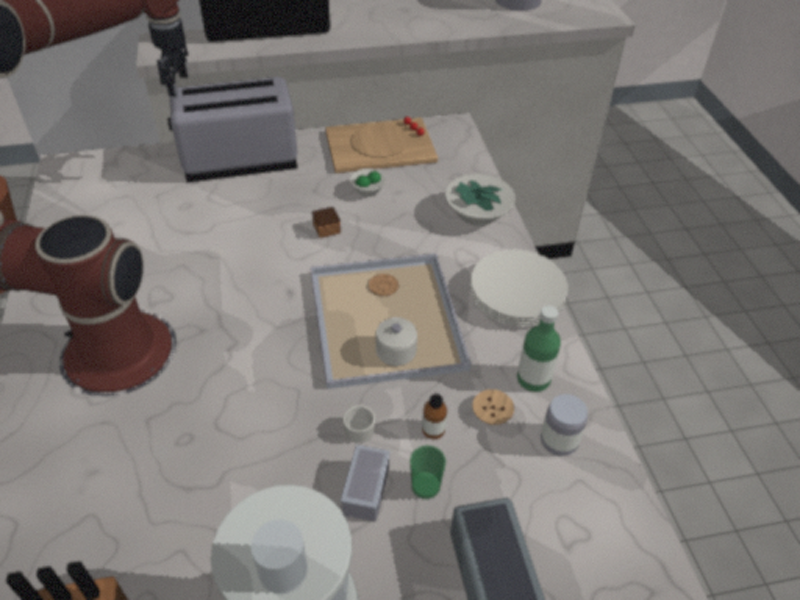

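Side and top show: pan with the crock right, trivet left (so the tin goes far left). Tin (585,363), ramekin (525,357), bottle (540,292) and glass (590,313) are on the right. The cellar is at (247,342), the seed bowl at (526,239), and there is a jar-like thing at (572,185). I'll measure on an enlarged crop.

```bash
cat > h.py <<'E'
import numpy as np, cv2
from scipy.spatial.transform import Rotation as R
from station import status, viewer
def ray(d,u,v,wrist=False):
    f=d['img'].shape[0]/2/np.tan(np.radians(d['fovy'])/2)
    p=np.array([u-d['cx'],v-d['cy']])/f
    if wrist:
        r=np.hypot(*p)+1e-12; c=np.array([*(p/r*np.sin(r)),np.cos(r)])
    else: c=np.array([*p,1.])
    M=R.from_rotvec(d['rvec']).as_matrix()
    return -M.T@d['tvec'], M.T@c
def at(d,u,v,z,wrist=False):
    o,r=ray(d,u,v,wrist); return (o+r*(z-o[2])/r[2])[:2]
def proj(d,P):
    f=d['img'].shape[0]/2/np.tan(np.radians(d['fovy'])/2)
    c=R.from_rotvec(d['rvec']).as_matrix()@np.array(P)+d['tvec']
    return c[:2]/c[2]*f+[d['cx'],d['cy']]
def crop(d,x0,y0,x1,y1,s,name):
    cv2.imwrite('pics/'+name,cv2.resize(d['img'][y0:y1,x0:x1,::-1],None,fx=s,fy=s,interpolation=cv2.INTER_CUBIC))
E
python3 - <<'E'
from h import *
d=viewer.get_image('top'); crop(d,140,80,400,280,3,'c1.png')
d=viewer.get_image('side'); crop(d,190,100,390,340,2.5,'c2.png')
E
```

```text
(no output)
```

View pics/c1.png

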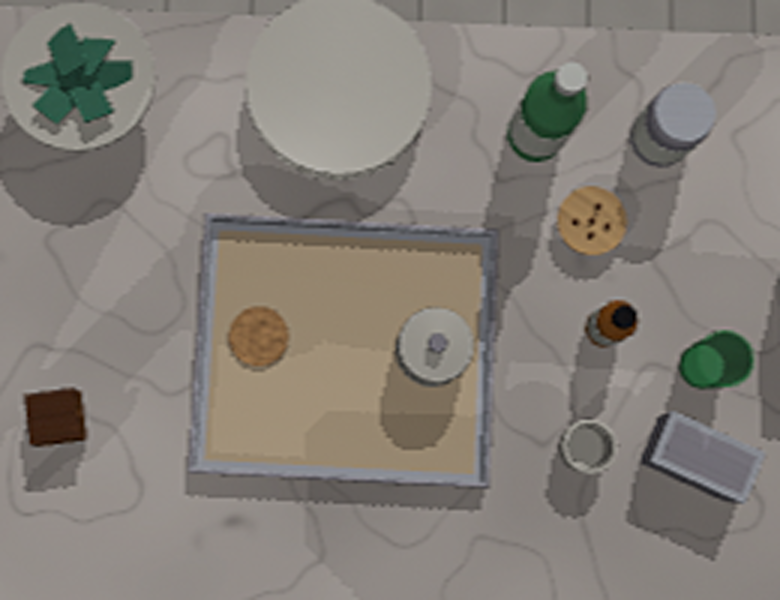

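View pics/c2.png

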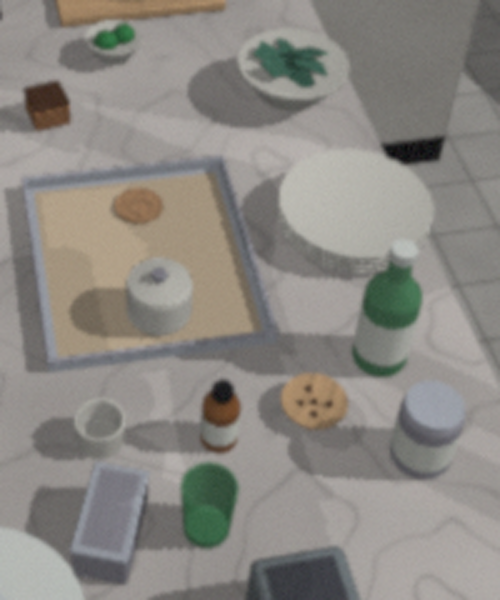

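Crops: the pan's outer rim corners in c1 are (207,215), (495,232), (488,487) and (188,472). The tin lid spans (673,413)-(760,458)-(738,500)-(650,457), and the cellar top (25,395)-(81,389)-(86,440)-(32,445). The far-right jar looks too big to be "the jar"; I'll check that by computing.

Run:
```python
from h import *
d=viewer.get_image('top'); s=viewer.get_image('side')
T=lambda u,v,z: at(d,140+(u+.5)/3-.5,80+(v+.5)/3-.5,z)
S=lambda u,v,z: at(s,190+(u+.5)/2.5-.5,100+(v+.5)/2.5-.5,z)
np.set_printoptions(precision=4,suppress=True)
c=np.array([T(*p,.022) for p in [(207,215),(495,232),(488,487),(188,472)]])
cs=np.array([S(*p,.022) for p in [(222,158),(274,335),(50,364),(24,180)]])
for q in (c,cs):
    print('pan',q.mean(0),'yaw',np.arctan2(*(-1*(q[1]-q[0]))[::1])-np.pi/2,np.linalg.norm(q[1]-q[0]),np.linalg.norm(q[2]-q[1]),q.tolist())
print('trivet',T(258,338,.01),S(138,205,.01))
print('crock',T(435,345,.07-.01),'knob',T(437,342,.084),S(158,272,.084))
tt=np.array([T(*p,.056) for p in [(673,413),(760,458),(738,500),(650,457)]])
ts=np.array([S(*p,.056) for p in [(97,464),(150,470),(125,563),(73,552)]])
print('tin',tt.mean(0),ts.mean(0),tt.tolist(),ts.tolist())
tc=np.array([T(*p,.045) for p in [(25,395),(81,389),(86,440),(32,445)]])
sc=np.array([S(*p,.045) for p in [(25,92),(58,83),(70,98),(35,107)]])
print('cellar',tc.mean(0),sc.mean(0),tc.tolist())
print('ramekin',T(588,446,.042),S(101,422,.042))
print('bottle cap',T(624,317,.1),S(222,388,.1))
print('glass',T(730,357,.085),S(209,488,.085)); print('seed',T(592,220,.022))
print('jar lid width',np.linalg.norm(T(650,115,.078)-T(712,115,.078)), T(680,115,.078),S(432,405,.078))
```

```text
pan [ 0.5556 -0.0137] yaw -1.5444468612081728 0.32630892099971526 0.28717034099894995 [[0.7038667536197702, 0.14611199141746312], [0.6952696828320943, -0.18008365891814468], [0.4081296645347379, -0.175910573531165], [0.41522112169209163, 0.15502084259235518]]
pan [ 0.5544 -0.0201] yaw -1.535073134698147 0.3291690721368428 0.2801420175339998 [[0.7015327820138711, 0.1410313114599535], [0.6897763128860153, -0.1879277490400969], [0.40972003892972786, -0.18099713537745854], [0.4165400860533247, 0.1473464979289265]]
trivet [0.5674 0.0842] [0.5674 0.0808]
crock [ 0.5596 -0.1105] knob [ 0.56   -0.1101] [ 0.5566 -0.1123]
tin [ 0.447  -0.4067] [ 0.4466 -0.4136] [[0.49361961319320324, -0.3717992896106108], [0.4475506162093823, -0.4666434308633006], [0.4016432779764868, -0.4420107524501957], [0.44518500236638114, -0.3464484815175856]] [[0.44067316964020214, -0.35326686976379507], [0.49647870774604974, -0.37168919716494697], [0.45007794337743556, -0.4758812858900725], [0.3993315319291987, -0.4534986672532716]]
cellar [0.4699 0.2977] [0.4704 0.2993] [[0.49296576800857517, 0.3324947538104221], [0.5013013383906051, 0.27245571999646734], [0.44625393171472466, 0.2641059500351763], [0.43919416437987646, 0.32178186924394475]]
ramekin [ 0.4557 -0.2822] [ 0.4552 -0.2898]
bottle cap [ 0.5909 -0.3067] [ 0.59   -0.3099]
glass [ 0.5535 -0.4248] [ 0.5497 -0.423 ]
seed [ 0.7129 -0.2906]
jar lid width 0.06895019365822024 [ 0.8213 -0.3747] [ 0.8224 -0.3615]
```

```bash
cat >> h.py <<'E'
def go(x,y,z,yaw):
    """turn (units of 5 deg, tool frame), then shift (units 30 mm) in turned tool frame; yaw = world angle of tool y"""
    o=status.get_obs(); C=R.from_rotvec(o['tool_rot'])
    ty=np.array([np.cos(yaw),np.sin(yaw),0]); tz=np.array([0,0,-1.])
    G=R.from_matrix(np.c_[np.cross(ty,tz),ty,tz])
    t=(C.inv()*G).as_rotvec()/np.radians(5)
    s=G.inv().apply(np.array([x,y,z])-o['tool_pos'])/.03
    print('t',round(o['t'],2),'pos',o['tool_pos'].round(4),'open',round(o['opening'],4),'turn',t.round(2),'shift',s.round(2),'F',o['contact_force'].round(1))
E
python3 -c "
from h import *
go(.5,.3,.2,-.43);go(.447,-.409,.2,-.43)"
python3 -m jog '[[0,0,1,0,0,0,1],[0,0,1,0,0,0,1],[0,0,1,0,0,0,1],[0,0,1,0,0,0,1],[0,0,1,0,0,0,1]]'
python3 -c "
from h import *
go(.5,.3,.2,-.43)"
```

```text
t 0.3 pos [0.1647 0.6027 0.1925] open 0.0853 turn [-1.000e-02  1.000e-02  1.987e+01] shift [-4.51 14.37 -0.25] F [-0.3 -0.2  0.2]
t 0.3 pos [0.1647 0.6027 0.1925] open 0.0853 turn [-1.000e-02  1.000e-02  1.987e+01] shift [-26.73  22.61  -0.25] F [-0.3 -0.2  0.2]
t: 0.92
tool_pos: [0.1647, 0.6028, 0.1928]
tool_rot: [1.086, 2.948, -0.0]
contact_force: [0.4, 0.3, 0.0]
opening: 0.0851
grip_force: 0.0
t 0.93 pos [0.1647 0.6028 0.1928] open 0.0851 turn [-0.    0.   14.84] shift [-4.52 14.37 -0.24] F [0.4 0.3 0. ]
```

```bash
for i in 1 2 3; do python3 -m jog '[[0,0,0.99,0,0,0,1],[0,0,0.99,0,0,0,1],[0,0,0.99,0,0,0,1],[0,0,0.99,0,0,0,1],[0,0,0.99,0,0,0,1]]' >/dev/null; done
for i in 1 2 3; do python3 -m jog '[[0,0,0,-0.3,0.96,-0.04,1],[0,0,0,-0.3,0.96,-0.04,1],[0,0,0,-0.3,0.96,-0.04,1],[0,0,0,-0.3,0.96,-0.04,1],[0,0,0,-0.3,0.96,-0.04,1]]' >/dev/null; done
python3 -c "
from h import *
go(.447,-.409,.2,-.43);print(status.get_obs()['q'])"
```

```text
t 4.67 pos [0.5024 0.2999 0.211 ] open 0.0853 turn [ 0.   -0.    0.02] shift [-22.25   8.17   0.37] F [0.5 0.1 0.2]
[ 4.11055519e-01 -5.18707485e-02  1.68743659e+00  5.57770370e-05
  1.50592692e+00  8.39336415e-01]
```

```bash
for i in 1 2 3 4 5; do python3 -m jog '[[0,0,0,-0.89,0.327,0,1],[0,0,0,-0.89,0.327,0,1],[0,0,0,-0.89,0.327,0,1],[0,0,0,-0.89,0.327,0,1],[0,0,0,-0.89,0.327,0,1]]' >/dev/null; done
python3 -c "
from h import *
go(.447,-.409,.06,-.43);print(status.get_obs()['q'])
w=viewer.get_image('wrist');print(w['fovy'],w['cx'],w['cy']);crop(w,0,0,512,384,1.5625,'w1.png')
import pickle;pickle.dump(w,open('w1.pkl','wb'))"
```

```text
t 7.8 pos [ 0.4474 -0.4093  0.2108] open 0.0853 turn [-0.   -0.    0.02] shift [ 0.   -0.02  5.03] F [ 1.1  0.  -0.6]
[-8.63616323e-01 -9.09035651e-04  1.63766365e+00  7.81659896e-05
  1.50493709e+00 -4.35327594e-01]
65.70646984690485 252.43457210576855 195.44476776780684
```

View pics/w1.png

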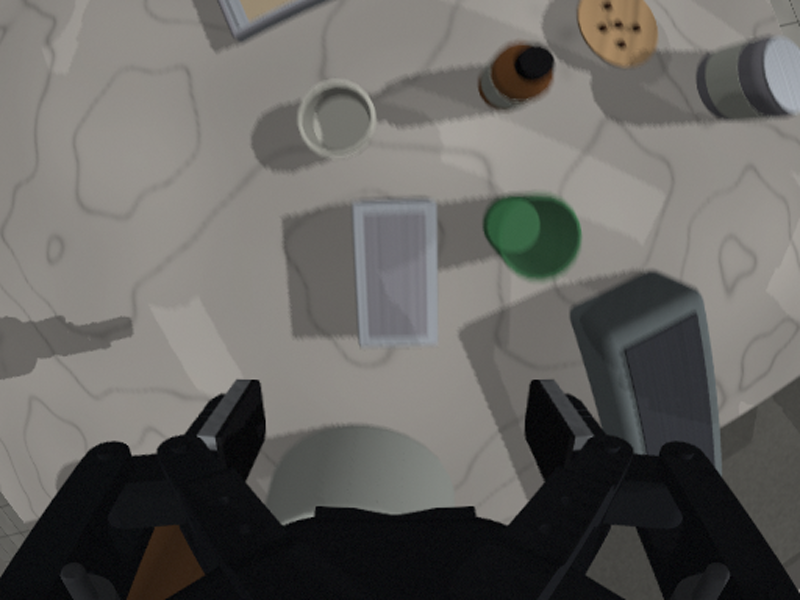

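Wrist view: tin lid corners at (355,200), (437,200), (437,345) and (360,347). The glass is just right of it at (535,235), the ramekin at (337,120) and the bottle cap at (535,64).

```bash
python3 -c "
from h import *
import pickle
w=pickle.load(open('w1.pkl','rb'));W=lambda u,v,z: at(w,(u+.5)/1.5625-.5,(v+.5)/1.5625-.5,z,True)
t=np.array([W(*p,.056) for p in [(355,200),(437,200),(437,345),(360,347)]]);print(t.mean(0),t)
for a,b in((0,1),(3,2),(3,0),(2,1)): e=t[b]-t[a];print(np.linalg.norm(e),np.arctan2(e[1],e[0]))
print('ram',W(337,120,.042),'cap',W(536,64,.1),'glassrim',W(540,237,.085),'glassfoot',W(517,226,.003))
go(*t.mean(0),.05,-.43)"
```

```text
[ 0.44729046 -0.4130448 ] [[ 0.44278906 -0.34941326]
 [ 0.49656214 -0.37398158]
 [ 0.45247544 -0.47609931]
 [ 0.39733519 -0.45268503]]
0.059119763464018635 -0.4285678951535882
0.05990555175324747 -0.4015584290793846
0.11283223014892658 1.156173491560749
0.11122800022342548 1.1632439313056424
ram [ 0.45489998 -0.28863775] cap [ 0.58997814 -0.31324741] glassrim [ 0.55060089 -0.42262396] glassfoot [ 0.55453263 -0.42636764]
t 7.85 pos [ 0.4467 -0.4123  0.2107] open 0.0853 turn [ 0.01  0.03 -0.01] shift [-0.01  0.03  5.36] F [-2.9 -0.1 -0.1]
```

```bash
python3 -m jog '[[0,0,-0.2,0,0,0,0.75],[0,0,0,0,0,1,0.75],[0,0,0,0,0,1,0.75],[0,0,0,0,0,1,0.75],[0,0,0,0,0,1,0.75]]' >/dev/null
python3 -m jog '[[0,0,0,0,0,1,0.75],[0,0,0,0,0,0.7,0.75],[0,0,0,0,0,0.4,0.75],[0,0,0,0,0,0,0.75],[0,0,0,0,0,0,0.75]]'
python3 -c "
from h import *
go(.4473,-.413,.027,-.413)"
```

```text
t: 9.1
tool_pos: [0.4483, -0.4092, 0.0293]
tool_rot: [2.626, 1.721, 0.0]
contact_force: [-0.2, -0.3, 0.5]
opening: 0.0748
grip_force: 0.0
t 9.1 pos [ 0.4483 -0.4092  0.0293] open 0.0748 turn [0.02 0.01 0.03] shift [-0.13  0.02  0.08] F [-0.2 -0.3  0.5]
```

```bash
python3 -m jog '[[0,0,0,0,0,0.06,-1],[0,0,0,0,0,0,-1],[0,0,0,0,0,0,-1],[0,0,0,0,0,0,-1],[0,0,0,0,0,0,-1]]' 50
python3 -m jog '[[0,0,0,0,0,-0.3,-1],[0,0,0,0,0,-1,-1],[0,0,0,0,0,-1,-1],[0,0,0,0,0,-1,-1],[0,0,0,0,0,-1,-1]]'
python3 -c "
from h import *
o=status.get_obs();print(o['grip_force']);go(.55,-.12,.17,-.024);go(.655,.07,.17,-.024)"
```

```text
t: 9.72
tool_pos: [0.4476, -0.4084, 0.0261]
tool_rot: [-2.628, -1.722, 0.0]
contact_force: [0.3, -0.1, 0.4]
opening: -0.0001
grip_force: 0.0
t: 10.35
tool_pos: [0.4477, -0.4085, 0.1569]
tool_rot: [2.627, 1.721, 0.0]
contact_force: [-0.1, -0.1, 0.0]
opening: -0.0
grip_force: 0.0
0.0
t 10.35 pos [ 0.4477 -0.4085  0.1569] open -0.0 turn [ 0.01  0.01 -4.43] shift [ 9.69  3.18 -0.44] F [-0.1 -0.1  0. ]
t 10.35 pos [ 0.4477 -0.4085  0.1569] open -0.0 turn [ 0.01  0.01 -4.43] shift [16.11  6.53 -0.44] F [-0.1 -0.1  0. ]
```

The fingers shut on nothing, so the tin may have been knocked away. Looking again.

```bash
python3 -c "
from h import *
w=viewer.get_image('wrist');crop(w,0,0,512,384,1.5625,'w2.png')
import pickle;pickle.dump(w,open('w2.pkl','wb'));go(.5,-.4,.2,-.413)"
```

```text
t 10.4 pos [ 0.4495 -0.4105  0.1622] open 0.0001 turn [0.09 0.04 0.03] shift [ 1.    1.4  -1.26] F [ 1.2 -0.2  4. ]
```

View pics/w2.png

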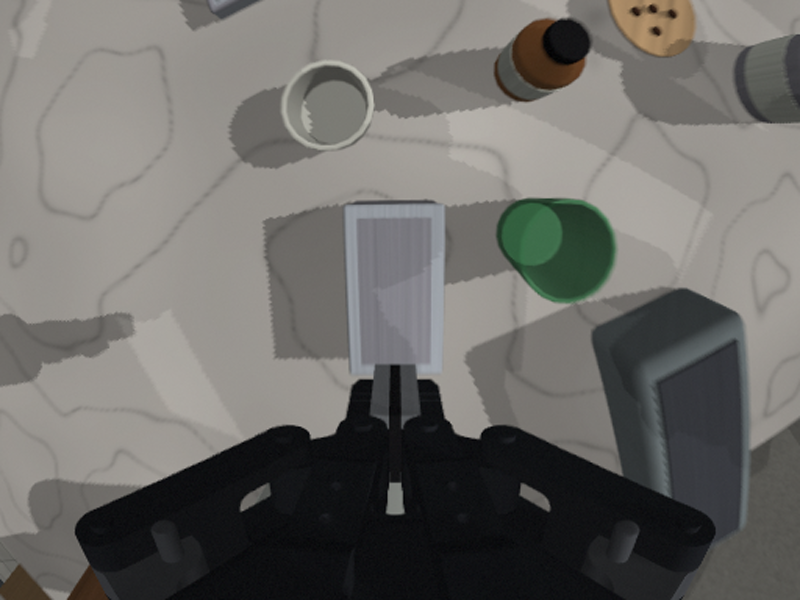

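```bash
python3 -c "
from h import *
import pickle
w=pickle.load(open('w2.pkl','rb'));W=lambda u,v,z: at(w,(u+.5)/1.5625-.5,(v+.5)/1.5625-.5,z,True)
t=np.array([W(*p,.056) for p in [(345,204),(444,204),(440,374),(350,373)]]);print(t.mean(0),t)
M=R.from_rotvec(w['rvec']).as_matrix();print('cam pos',-M.T@w['tvec'],'axis',M[2])
print('tip',W(395,367,.16)); print('ram',W(328,105,.042),'cap',W(566,41,.1))
d=viewer.get_image('top');crop(d,280,180,400,270,6,'c3.png')"
```

```text
[ 0.4462832  -0.41076934] [[ 0.44090052 -0.34758067]
 [ 0.4959583  -0.3716137 ]
 [ 0.45156944 -0.4743284 ]
 [ 0.39670453 -0.4495546 ]]
cam pos [ 0.47559242 -0.34297544  0.33853608] axis [-0.11127439 -0.25677441 -0.96004422]
tip [ 0.44430735 -0.41530272]
ram [ 0.45536305 -0.28486095] cap [ 0.58982983 -0.30901425]
```

View pics/c3.png

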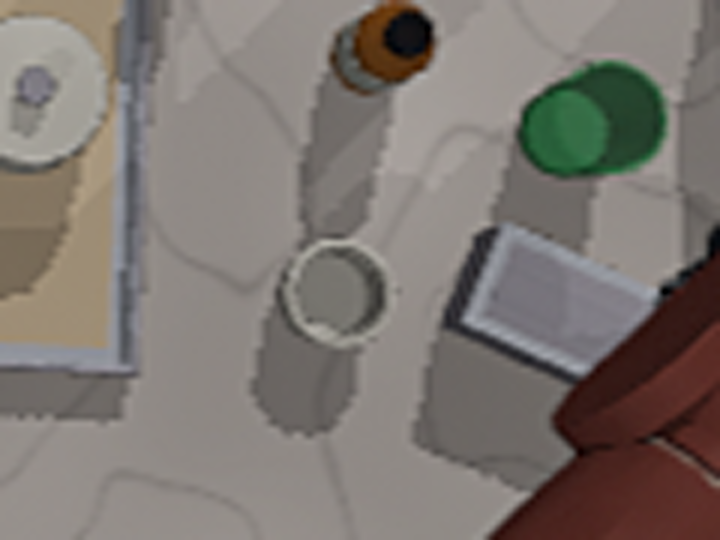

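Geometry says the TCP was over the tin centre. I'll repeat the descent and look from the side before closing.

```bash
python3 -m jog '[[0,0,0,0,0,0,0.85],[0,0,0,0,0,0,0.85],[0,0,0,0,0,0,0.85],[0,0,0,0,0,1,0.85],[0,0,0,0,0,1,0.85]]' >/dev/null
python3 -m jog '[[0,0,0,0,0,1,0.85],[0,0,0,0,0,1,0.85],[0,0,0,0,0,0.4,0.85],[0,0,0,0,0,0,0.85],[0,0,0,0,0,0,0.85]]'
python3 -c "
from h import *
s=viewer.get_image('side');crop(s,170,240,330,360,5,'s1.png')
go(.4473,-.413,.027,-.413)"
```

```text
t: 11.7
tool_pos: [0.4484, -0.4093, 0.0246]
tool_rot: [2.626, 1.72, 0.0]
contact_force: [-0.4, -0.0, 0.5]
opening: 0.0791
grip_force: 0.0
t 11.75 pos [ 0.4485 -0.4094  0.0248] open 0.0787 turn [0.03 0.01 0.03] shift [-0.13  0.01 -0.07] F [ 0.8 -0.5  0.3]
```

View pics/s1.png

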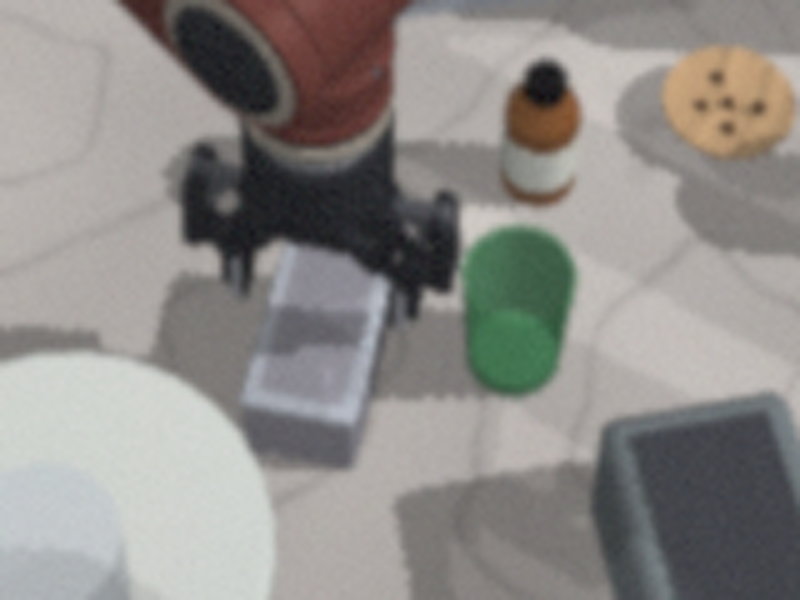

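Side view: fingers straddle the tin properly and clear the glass. Closing now, row by row.

```bash
python3 -m jog '[[0,0,0,0,0,0.05,0.3]]' 60; for i in 1 2 3; do python3 -m jog '[[0,0,0,0,0,0,0.2]]' | egrep 'open|grip|contact'; done
```

```text
t: 11.88
tool_pos: [0.4484, -0.4093, 0.0232]
tool_rot: [2.626, 1.72, 0.001]
contact_force: [-0.8, 0.7, 0.3]
opening: 0.0626
grip_force: 0.0
contact_force: [-0.6, 0.9, -0.0]
opening: 0.051
grip_force: 0.0
contact_force: [-0.4, 0.2, -0.2]
opening: 0.0512
grip_force: 0.0
contact_force: [0.3, -0.2, 0.1]
opening: 0.0513
grip_force: 0.0
```

```bash
python3 -c "
from h import *
w=viewer.get_image('wrist');crop(w,120,90,410,310,2.75,'w3.png')
s=viewer.get_image('side');crop(s,190,265,270,325,10,'s2.png')"
```

```text
(no output)
```

View pics/w3.png

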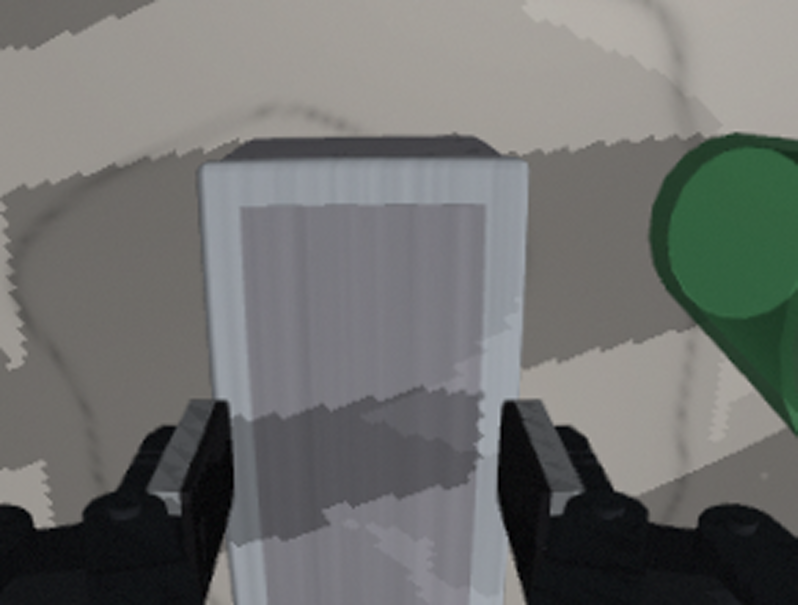

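```bash
python3 -c "
from h import *
s=viewer.get_image('side')
for z in (.02,.03,.04,.05,.06,.07): print(z,[((proj(s,(x,y,z))-[170,240])*5).round(0) for x,y in ((.4118,-.393),(.485,-.425))])
print(status.get_obs()['tool_pos'],status.get_obs()['q'])
"
```

```text
0.02 [array([254., 332.]), array([396., 361.])]
0.03 [array([253., 323.]), array([396., 352.])]
0.04 [array([252., 313.]), array([396., 342.])]
0.05 [array([252., 304.]), array([396., 333.])]
0.06 [array([251., 294.]), array([396., 323.])]
0.07 [array([250., 284.]), array([397., 313.])]
[ 0.44760036 -0.40837934  0.02160593] [-8.62379860e-01  1.71093799e-01  1.78644178e+00 -1.87997250e-07
  1.18410516e+00 -4.51620325e-01]
```

View pics/s2.png

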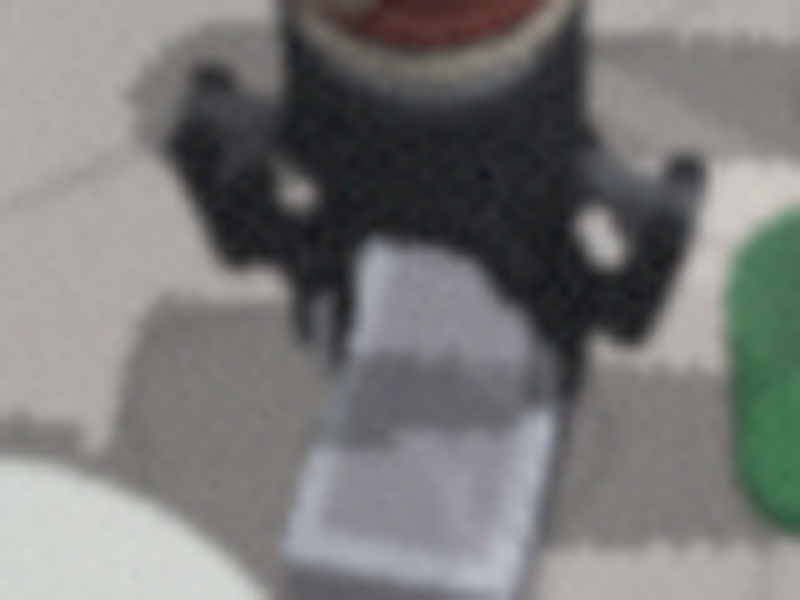

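s2/s1: the fingertips appear at z≈0.06 although TCP reads 0.022, so real tips are higher than reported. I'll go lower carefully, watching the force.

```bash
python3 -m jog '[[0,0,0,0,0,0,0.85],[0,0,0,0,0,0,0.85],[0,0,0,0,0,0.3,0.85],[0,0,0,0,0,0,0.85]]' | egrep 'pos|contact|open'; python3 -m jog '[[0,0,0,0,0,0.15,0.85],[0,0,0,0,0,0.1,0.85],[0,0,0,0,0,0,0.85]]'| egrep 'pos|contact'
python3 -m jog '[[0,0,0,0,0,0,0.45],[0,0,0,0,0,0,0.35],[0,0,0,0,0,0,0.2],[0,0,0,0,0,0,0.2]]' | egrep 'pos|contact|open|grip'
```

```text
tool_pos: [0.4469, -0.4076, 0.0112]
contact_force: [-0.6, 0.2, 0.2]
opening: 0.079
tool_pos: [0.4474, -0.4082, 0.0047]
contact_force: [0.5, -0.3, -0.2]
tool_pos: [0.448, -0.4088, 0.0058]
contact_force: [0.3, 0.3, 4.6]
opening: 0.0595
grip_force: 65.3
```

Gripped (59.5 mm, 65 N). Lifting.

```bash
python3 -m jog '[[0,0,0,0,0,-0.3,0.0],[0,0,0,0,0,-1,0.0],[0,0,0,0,0,-1,0],[0,0,0,0,0,-1,0],[0,0,0,0,0,-1,0]]' | egrep 'pos|open|grip|cont'
python3 -m jog '[[0,0,0,0,0,-1,0],[0,0,-1,0,0,-0.3,0],[0,0,-1,0,0,0,0],[0,0,-1,0,0,0,0],[0,0,-1,0,0,0,0]]' >/dev/null
python3 -m jog '[[0,0,-0.43,0,0,0,0],[0,0,0,0,0,0,0]]' | egrep 'pos|open|grip|cont'
python3 -c "
from h import *
go(.6547,.071,.17,-.025)"
```

```text
tool_pos: [0.447, -0.4077, 0.1342]
contact_force: [0.8, -0.0, -2.3]
opening: 0.0592
grip_force: 65.5
tool_pos: [0.4471, -0.4079, 0.1723]
contact_force: [0.0, -0.3, -3.8]
opening: 0.0594
grip_force: 65.5
t 15.28 pos [ 0.4471 -0.4079  0.1723] open 0.0594 turn [-0.01 -0.01  0.  ] shift [16.13  6.52  0.08] F [ 0.  -0.3 -3.8]
```

```bash
for i in 1 2 3 4; do python3 -m jog '[[0,0,0,0.806,0.326,0,0],[0,0,0,0.806,0.326,0,0],[0,0,0,0.806,0.326,0,0],[0,0,0,0.806,0.326,0,0],[0,0,0,0.806,0.326,0,0]]' >/dev/null; done
python3 -m jog '[[0,0,0,0,0,0,0]]' >/dev/null
python3 -c "
from h import *
go(.6547,.071,.17,-.025)
w=viewer.get_image('wrist');crop(w,0,0,512,384,1.5625,'w4.png')
import pickle;pickle.dump(w,open('w4.pkl','wb'));print(status.get_obs()['q'])"
```

```text
t 17.9 pos [0.6551 0.072  0.1727] open 0.0591 turn [-0.01 -0.    0.03] shift [-0.03 -0.01  0.09] F [-0.2  0.7 -1.6]
[-4.62337172e-03  1.43714538e-01  1.54939091e+00 -4.60372706e-04
  1.44932092e+00  1.85163021e-02]
```

View pics/w4.png

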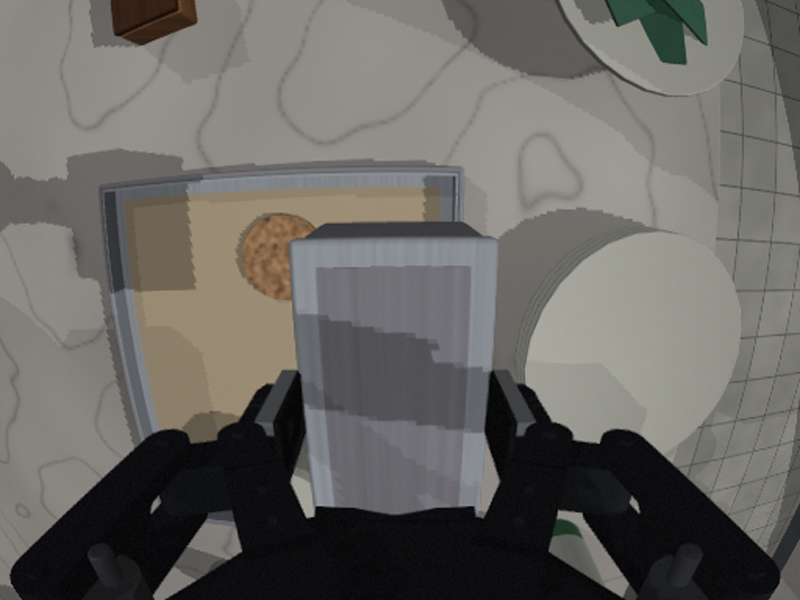

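w4: the pan's far-left rim corner is at (463,168), near-left at (100,187), the trivet is behind the tin, and the tin's lid front edge runs (292,239)-(497,238).

```bash
python3 -c "
from h import *
import pickle
w=pickle.load(open('w4.pkl','rb'));W=lambda u,v,z: at(w,(u+.5)/1.5625-.5,(v+.5)/1.5625-.5,z,True)
a,b=W(463,168,.022),W(100,187,.022);e=a-b
print('FL',a,'NL',b,np.linalg.norm(e),'yaw',np.arctan2(e[1],e[0]))
print('inner top FL',W(456,176,.022))
for z in (.20,.21,.222):
  p,q=W(292,239,z),W(497,238,z);e=q-p;print(z,p,q,np.linalg.norm(e),np.arctan2(e[1],e[0]))
"
```

```text
FL [0.70481909 0.14728377] NL [0.41593876 0.15297282] 0.2889363430977553 yaw -0.019690888541663308
inner top FL [0.69972537 0.14150684]
0.2 [0.62089984 0.12279699] [0.69051589 0.12153566] 0.06962747714349579 -0.0181162597214366
0.21 [0.6231944  0.12412559] [0.68830002 0.12294599] 0.06511630983674618 -0.01811625972143642
0.222 [0.62594787 0.12571992] [0.68564098 0.12463838] 0.059702909068646746 -0.018116259721436462
```

```bash
python3 -m jog '[[0,0,0,0,0,1,0],[0,0,0,0,0,1,0],[0,0,0,0,0,1,0],[0,0,0,0,0,1,0],[0,0,0,0,0,0.9,0]]' >/dev/null
python3 -m jog '[[0,0,0,0,0,0.2,0],[0,0,0,0,0,0.1,0],[0,0,0,0,0,0.05,0],[0,0,0,0,0,0,0]]'
for i in 1 2 3; do python3 -m jog '[[0,0,0,0,0,0.06,0],[0,0,0,0,0,0,0]]'|egrep 'pos|cont'; done
```

```text
t: 19.08
tool_pos: [0.6557, 0.0703, 0.0169]
tool_rot: [2.247, 2.193, 0.002]
contact_force: [0.0, 1.1, -1.7]
opening: 0.0594
grip_force: 65.5
tool_pos: [0.6549, 0.0703, 0.014]
contact_force: [-0.6, 0.6, -1.7]
tool_pos: [0.6546, 0.0703, 0.0117]
contact_force: [0.1, 0.5, -3.5]
tool_pos: [0.6547, 0.0703, 0.01]
contact_force: [1.1, 0.1, -2.3]
```

```bash
for i in 1 2; do python3 -m jog '[[0,0,0,0,0,0.04,0],[0,0,0,0,0,0,0]]'|egrep 'pos|cont'; done
for i in 1 2; do python3 -m jog '[[0,0,0,0,0.1,0,0],[0,0,0,0,0.1,0,0],[0,0,0,0,0,0,0]]'|egrep 'pos|cont'; done
```

```text
tool_pos: [0.655, 0.0703, 0.0098]
contact_force: [-2.9, 0.6, 2.9]
tool_pos: [0.6551, 0.0703, 0.0098]
contact_force: [-6.5, 0.5, 9.7]
tool_pos: [0.6616, 0.0703, 0.0098]
contact_force: [-4.6, 0.2, 7.6]
tool_pos: [0.6676, 0.0702, 0.0098]
contact_force: [-4.1, 0.6, 8.0]
```

```bash
for i in 1 2 3 4 5; do python3 -m jog '[[0,0,0,0,0.05,0,0],[0,0,0,0,0,0,0]]'|egrep 'pos|cont'; done
```

```text
tool_pos: [0.6678, 0.0702, 0.0098]
contact_force: [-8.3, -0.5, 11.7]
tool_pos: [0.6679, 0.0702, 0.0099]
contact_force: [-13.6, 0.7, 13.8]
tool_pos: [0.668, 0.0703, 0.0099]
contact_force: [-17.1, -0.0, 18.5]
tool_pos: [0.6681, 0.0703, 0.01]
contact_force: [-22.1, 1.0, 20.3]
tool_pos: [0.6682, 0.0704, 0.0102]
contact_force: [-27.8, -1.5, 24.5]
```

```bash
python3 -m jog '[[0,0,0,0,-0.17,-0.07,0],[0,0,0,0.2,0,0,0],[0,0,0,0.15,0,0,0],[0,0,0,0,0,0,0]]'|egrep 'pos|cont'
for i in 1 2 3 4 5 6; do python3 -m jog '[[0,0,0,0.06,0,0,0],[0,0,0,0,0,0,0]]'|egrep 'pos|cont'; done
```

```text
tool_pos: [0.6682, 0.0788, 0.0101]
contact_force: [-7.5, -6.6, 6.6]
tool_pos: [0.6682, 0.0799, 0.01]
contact_force: [-9.0, -6.8, 5.1]
tool_pos: [0.6683, 0.0816, 0.0101]
contact_force: [-7.6, -7.1, 4.6]
tool_pos: [0.6683, 0.0833, 0.01]
contact_force: [-7.9, -8.0, 6.3]
tool_pos: [0.6683, 0.0851, 0.01]
contact_force: [-7.9, -7.8, 6.2]
tool_pos: [0.6684, 0.0869, 0.01]
contact_force: [-8.1, -6.8, 5.1]
tool_pos: [0.6684, 0.0887, 0.0101]
contact_force: [-8.3, -7.9, 4.9]
```

```bash
for i in 1 2 3 4 5 6; do python3 -m jog '[[0,0,0,0.06,0,0,0],[0,0,0,0,0,0,0]]'|egrep 'pos|cont'; done
```

```text
tool_pos: [0.6685, 0.0903, 0.0101]
contact_force: [-7.9, -8.6, 6.2]
tool_pos: [0.6685, 0.0903, 0.0101]
contact_force: [-7.8, -13.4, 6.7]
tool_pos: [0.6685, 0.0904, 0.0103]
contact_force: [-9.6, -17.8, 7.9]
tool_pos: [0.6685, 0.0904, 0.0105]
contact_force: [-9.5, -22.0, 9.1]
tool_pos: [0.6685, 0.0906, 0.0107]
contact_force: [-11.3, -27.3, 10.4]
tool_pos: [0.6685, 0.0908, 0.0111]
contact_force: [-12.8, -30.7, 12.1]
```

```bash
python3 -m jog '[[0,0,0,-0.25,-0.08,-0.05,0],[0,0,0,0,0,0,0.75],[0,0,0,0,0,0,0.75],[0,0,0,0,0,0,0.75],[0,0,0,0,0,-0.2,0.75]]'|egrep 'pos|cont|open'
python3 -m jog '[[0,0,0,0,0,-1,0.75],[0,0,0,0,0,-1,0.75],[0,0,0,0,0,-1,0.75],[0,0,0,0,0,-1,0.75],[0,0,0,0,0,-1,0.75]]' >/dev/null
python3 -c "
from h import *
w=viewer.get_image('wrist');crop(w,0,0,512,384,1.5625,'w5.png')
import pickle;pickle.dump(w,open('w5.pkl','wb'))
T=(.47,.2985)
go(*T,.17,-.14);go(*T,.17,1.43)"
```

```text
tool_pos: [0.667, 0.0953, 0.017]
contact_force: [-0.3, 0.8, -0.5]
opening: 0.0749
t 27.12 pos [0.6702 0.0951 0.1746] open 0.0749 turn [ 0.1  -0.01  1.33] shift [ 5.78 -7.55  0.15] F [ 1.7 -0.7  3.4]
t 27.12 pos [0.6702 0.0951 0.1746] open 0.0749 turn [  0.09   0.07 -16.66] shift [7.56 5.78 0.15] F [ 1.7 -0.7  3.4]
```

View pics/w5.png

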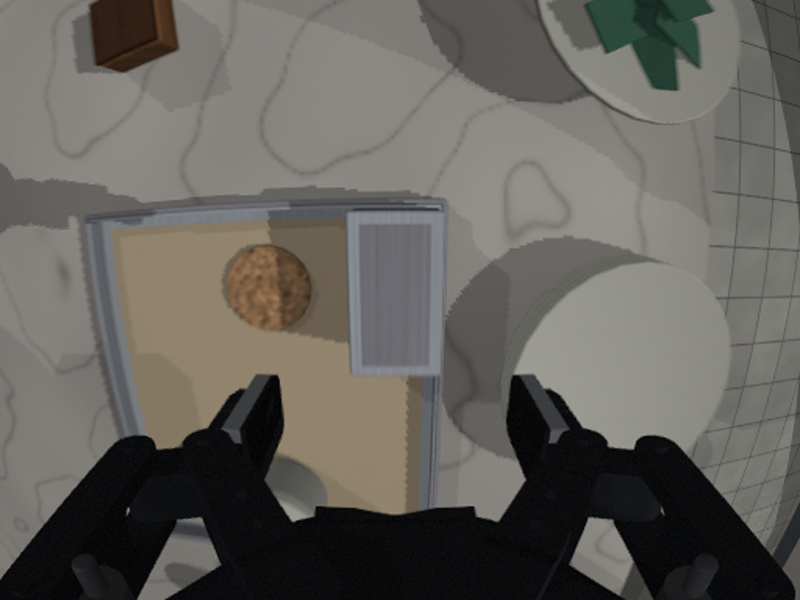

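w5: the tin sits in the far-left corner flush with both rims (lid corners (348,212), (443,212), (440,376), (350,375)), trivet at (268,288), cellar top at upper left.

```bash
python3 -c "
from h import *
import pickle
w=pickle.load(open('w5.pkl','rb'));W=lambda u,v,z: at(w,(u+.5)/1.5625-.5,(v+.5)/1.5625-.5,z,True)
t=np.array([W(*p,.06) for p in [(348,212),(443,212),(440,376),(350,375)]]);print('tin',t.mean(0))
for a,b in((0,1),(3,2),(3,0),(2,1)): e=t[b]-t[a];print(np.linalg.norm(e),np.arctan2(e[1],e[0]))
print('trivet',W(268,288,.01)); a,b=W(445,202,.022),W(87,216,.022);e=a-b;print('FL',a,b,np.arctan2(e[1],e[0]))
e=W(432,505,.022)-W(444,215,.022);print('far rim dir',np.arctan2(*e))
go(.47,.2985,.17,.15)"
```

```text
tin [0.66739576 0.08720283]
0.05943645401172123 -0.024211403231065715
0.06202965020067565 -0.03727672231437601
0.11076064230714518 1.5322236441425139
0.11156409220846525 1.5555242279716017
trivet [0.56884036 0.0838843 ]
FL [0.70401157 0.14599078] [0.41475524 0.15399917] -0.027679058012669365
far rim dir -3.113241983903959
t 27.12 pos [0.6702 0.0951 0.1746] open 0.0749 turn [ 0.1   0.   -1.99] shift [ 7.7  -5.58  0.15] F [ 1.7 -0.7  3.4]
```

```bash
python3 -m jog '[[0,0,-1,0,0,0,0.75],[0,0,-1,0,0,0,0.75]]' >/dev/null
for i in 1 2; do python3 -m jog '[[0,0,0,0.77,-0.558,0,0.75],[0,0,0,0.77,-0.558,0,0.75],[0,0,0,0.77,-0.558,0,0.75],[0,0,0,0.77,-0.558,0,0.75],[0,0,0,0.77,-0.558,0,0.75]]' >/dev/null; done
python3 -m jog '[[0,0,0,0,0,0,0.75]]' >/dev/null
python3 -c "
from h import *
w=viewer.get_image('wrist');crop(w,80,60,430,322,2.25,'w6.png')
import pickle;pickle.dump(w,open('w6.pkl','wb'))
go(.47,.2985,0,.15)"
```

```text
t 28.8 pos [0.4667 0.2986 0.1675] open 0.0749 turn [0.01 0.   0.03] shift [-0.02  0.11  5.58] F [ 0.8  0.  -0.6]
```

View pics/w6.png

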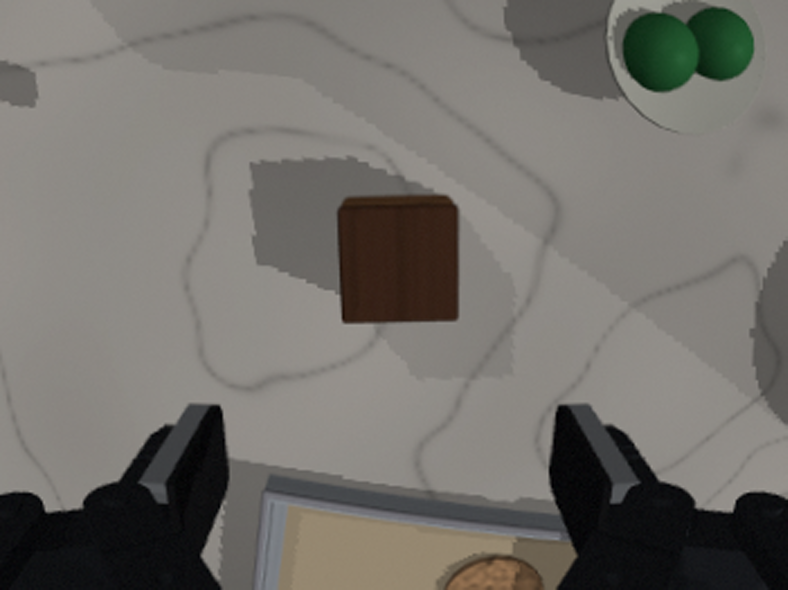

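w6: cellar top corners at (338,205), (458,206), (458,320) and (342,322).

```bash
python3 -c "
from h import *
import pickle
w=pickle.load(open('w6.pkl','rb'));W=lambda u,v,z: at(w,80+(u+.5)/2.25-.5,60+(v+.5)/2.25-.5,z,True)
t=np.array([W(*p,.045) for p in [(338,205),(458,206),(458,320),(342,322)]]);print('cel',t.mean(0))
for a,b in((0,1),(3,2),(3,0),(2,1)): e=t[b]-t[a];print(np.linalg.norm(e),np.arctan2(e[1],e[0]))
go(*t.mean(0),0,.15)"
```

```text
cel [0.47000293 0.30277684]
0.054993119577065985 0.14557518836939976
0.05546401792503231 0.1702436613125853
0.05612814437365369 1.7395269364778192
0.054773101842782515 1.7483923005656337
t 28.8 pos [0.4667 0.2986 0.1675] open 0.0749 turn [0.01 0.   0.03] shift [0.12 0.13 5.58] F [ 0.8  0.  -0.6]
```

```bash
python3 -m jog '[[0,0,-0.1,0.12,0.13,0.8,0.75],[0,0,0,0,0,1,0.75],[0,0,0,0,0,1,0.75],[0,0,0,0,0,1,0.75],[0,0,0,0,0,0.8,0.75]]' >/dev/null
python3 -m jog '[[0,0,0,0,0,0.5,0.75],[0,0,0,0,0,0.3,0.75],[0,0,0,0,0,0.2,0.75],[0,0,0,0,0,0.05,0.75],[0,0,0,0,0,0,0.75]]'|egrep 'pos|cont|open'
python3 -m jog '[[0,0,0,0,0,0,0],[0,0,0,0,0,0,0],[0,0,0,0,0,0,0],[0,0,0,0,0,0,0]]' 40 |egrep 'pos|cont|open|grip'
```

```text
tool_pos: [0.4711, 0.3023, -0.0015]
contact_force: [0.4, 0.2, -0.8]
opening: 0.0749
tool_pos: [0.4715, 0.3025, -0.0011]
contact_force: [0.0, -0.6, 5.1]
opening: 0.0542
grip_force: 43.0
```

```bash
python3 -m jog '[[0,0,0,0,0,-0.3,0],[0,0,0,0,0,-1,0],[0,0,1,0,0,-1,0],[0,0,1,0,0,-1,0],[0,0,0.14,0,0,-0.3,0]]' >/dev/null
python3 -m jog '[[0,0,0,0,0,0,0]]'|egrep 'pos|cont|open|grip'
python3 -c "
from h import *
go(.568,.083,.1,-.027)"
```

```text
tool_pos: [0.4704, 0.302, 0.1056]
contact_force: [-0.2, 0.0, -1.9]
opening: 0.0541
grip_force: 42.8
t 31.3 pos [0.4704 0.302  0.1056] open 0.0541 turn [-0.  0.  0.] shift [-7.21  3.45  0.19] F [-0.2  0.  -1.9]
```

```bash
for i in 1 2; do python3 -m jog '[[0,0,0,-0.721,0.345,0,0],[0,0,0,-0.721,0.345,0,0],[0,0,0,-0.721,0.345,0,0],[0,0,0,-0.721,0.345,0,0],[0,0,0,-0.721,0.345,0,0]]' >/dev/null; done
python3 -m jog '[[0,0,0,0,0,0.4,0],[0,0,0,0,0,1,0],[0,0,0,0,0,1,0],[0,0,0,0,0,0.5,0],[0,0,0,0,0,0,0]]'|egrep 'pos|cont'
python3 -c "
from h import *
go(.568,.083,.009,-.027)
w=viewer.get_image('wrist');import pickle;pickle.dump(w,open('w7.pkl','wb'))"
```

```text
tool_pos: [0.566, 0.0835, 0.0165]
contact_force: [0.9, -0.2, -0.6]
t 33.17 pos [0.566  0.0835 0.0165] open 0.0541 turn [-0.05  0.    0.  ] shift [-0.01  0.07  0.25] F [ 0.9 -0.2 -0.6]
```

```bash
python3 -m jog '[[0,0,0,0,0.04,0.15,0],[0,0,0,0,0,0,0]]'|egrep 'pos|cont'
for i in 1 2 3; do python3 -m jog '[[0,0,0,0,0,0.05,0],[0,0,0,0,0,0,0]]'|egrep 'pos|cont'; done
```

```text
tool_pos: [0.57, 0.083, 0.0152]
contact_force: [-0.1, -0.3, -1.9]
tool_pos: [0.5694, 0.0829, 0.0131]
contact_force: [1.1, 0.5, -1.6]
tool_pos: [0.5692, 0.0829, 0.0112]
contact_force: [-0.5, -0.1, -1.2]
tool_pos: [0.5691, 0.083, 0.0097]
contact_force: [0.2, 0.1, -2.1]
```

```bash
for i in 1 2; do python3 -m jog '[[0,0,0,0,-0.01,0.04,0],[0,0,0,0,0,0,0]]'|egrep 'pos|cont'; done
python3 -m jog '[[0,0,0,0,0,0,0.55],[0,0,0,0,0,0,0.7],[0,0,0,0,0,0,0.7],[0,0,0,0,0,-0.3,0.7],[0,0,0,0,0,-1,0.7]]'|egrep 'pos|cont|open'
python3 -m jog '[[0,0,0,0,0,-1,0.7],[0,0,0,0,0,-1,0.7],[0,0,0,0,0,-1,0.7],[0,0,0,0,0,-1,0.7],[0,0,0,0,0,-0.5,0.7]]'|egrep 'pos'
python3 -c "
from h import *
go(.590,-.311,.19,-.027)"
```

```text
tool_pos: [0.5692, 0.083, 0.009]
contact_force: [0.0, -0.5, -0.7]
tool_pos: [0.5692, 0.083, 0.0089]
contact_force: [-3.5, -0.4, 5.8]
tool_pos: [0.5669, 0.0829, 0.0452]
contact_force: [-0.8, 0.3, 0.8]
opening: 0.073
tool_pos: [0.5698, 0.083, 0.1843]
t 35.98 pos [0.5698 0.083  0.1843] open 0.0725 turn [ 0.04 -0.   -0.01] shift [-13.11   1.03  -0.19] F [ 0.3  0.  -0.3]
```

```bash
for i in 1 2 3; do python3 -m jog '[[0,0,0,-0.874,0.069,-0.01,0.7],[0,0,0,-0.874,0.069,-0.01,0.7],[0,0,0,-0.874,0.069,-0.01,0.7],[0,0,0,-0.874,0.069,-0.01,0.7],[0,0,0,-0.874,0.069,-0.01,0.7]]' >/dev/null; done
python3 -m jog '[[0,0,0,0,0,0,0.7],[0,0,0,0,0,0,0.7]]' >/dev/null
python3 -c "
from h import *
go(.590,-.311,.022,-.027)
w=viewer.get_image('wrist');import pickle;pickle.dump(w,open('w8.pkl','wb'))
# black cap: dark blob search near expected
g=w['img'].max(2).astype(int); h,wd=g.shape
n,l,st,ce=cv2.connectedComponentsWithStats((g[:240]<40).astype(np.uint8))
for k in range(1,n):
  if st[k,4]>60: print(st[k],ce[k].round(1),at(w,*ce[k],.1,True).round(4))
s=w['img'].astype(int); m=((s[:,:,0]-s[:,:,2]>40)&(s[:,:,0]>70)).astype(np.uint8)
n,l,st,ce=cv2.connectedComponentsWithStats(m)
for k in range(1,n):
  if st[k,4]>60: print('or',st[k],ce[k].round(1))
for k in ('top',):
  i=viewer.get_image(k); a=i['img'].astype(int)
print(status.get_obs()['q'])"
```

```text
t 38.1 pos [ 0.5889 -0.311   0.1859] open 0.0729 turn [-0.   -0.01 -0.01] shift [0.   0.04 5.46] F [0.1 0.6 0.4]
[243 171  26  28 580] [255.4 184.5] [ 0.5913 -0.3071]
or [280   0  15  23 156] [287.4  10.2]
or [294   0  24  50 461] [306.6  23.7]
or [177  38  41  16 250] [198.2  45.8]
or [ 323  121   60   64 2845] [352.5 152.6]
or [235 159  42  38 650] [256.5 171.8]
[-5.96857765e-01  1.51269985e-01  1.51871901e+00  2.17625788e-04
  1.47187074e+00 -5.69968077e-01]
```

```bash
python3 -m jog '[[0,0,0,0.05,0.04,0.7,0.7],[0,0,0,0,0,1,0.7],[0,0,0,0,0,1,0.7],[0,0,0,0,0,1,0.7],[0,0,0,0,0,0.9,0.7]]' |egrep 'pos|cont'
python3 -m jog '[[0,0,0,0,0,0.5,0.7],[0,0,0,0,0,0.3,0.7],[0,0,0,0,0,0,0.7]]' |egrep 'pos|cont'
python3 -m jog '[[0,0,0,0,0,0,-0.4],[0,0,0,0,0,0,-0.4],[0,0,0,0,0,0,-0.4],[0,0,0,0,0,0,-0.4],[0,0,0,0,0,0,-0.4]]' 35 |egrep 'pos|cont|open|grip'
```

```text
tool_pos: [0.5891, -0.3081, 0.0449]
contact_force: [-0.1, 0.5, -0.2]
tool_pos: [0.59, -0.3093, 0.0237]
contact_force: [-0.9, -0.8, 0.2]
tool_pos: [0.5911, -0.3103, 0.0258]
contact_force: [-0.2, 0.5, 5.9]
opening: 0.0415
grip_force: 35.3
```

```bash
python3 -m jog '[[0,0,0,0,0,-0.4,-0.4],[0,0,0,0,0,-1,-0.4],[0,0,0,0,0,-1,-0.4],[0,0,0,0,0,-1,-0.4],[0,0,0,0,0,-0.5,-0.4]]' >/dev/null
python3 -m jog '[[0,0,0,0,0,0,-0.4]]'|egrep 'pos|cont|open|grip'
python3 -c "
from h import *
go(.455,-.0134,.14,-.027)"
```

```text
tool_pos: [0.5906, -0.3099, 0.1421]
contact_force: [-0.7, -0.1, -1.6]
opening: 0.0409
grip_force: 35.8
t 40.58 pos [ 0.5906 -0.3099  0.1421] open 0.0409 turn [ 0.02  0.01 -0.01] shift [ 9.76 -4.78  0.07] F [-0.7 -0.1 -1.6]
```

```bash
for i in 1 2 3; do python3 -m jog '[[0,0,0,0.65,-0.319,0,-0.4],[0,0,0,0.65,-0.319,0,-0.4],[0,0,0,0.65,-0.319,0,-0.4],[0,0,0,0.65,-0.319,0,-0.4],[0,0,0,0.65,-0.319,0,-0.4]]' >/dev/null; done
python3 -m jog '[[0,0,0,0,0,0.6,-0.4],[0,0,0,0,0,1,-0.4],[0,0,0,0,0,1,-0.4],[0,0,0,0,0,0.8,-0.4],[0,0,0,0,0,0,-0.4]]'|egrep 'pos|cont'
python3 -m jog '[[0,0,0,0,0,0,-0.4]]'|egrep 'pos|cont'
python3 -c "
from h import *
go(.455,-.0134,.028,-.027)"
```

```text
tool_pos: [0.452, -0.0129, 0.0358]
contact_force: [-0.7, 0.6, -0.9]
tool_pos: [0.4552, -0.0134, 0.0394]
contact_force: [0.1, -0.6, -1.5]
t 43.2 pos [ 0.4552 -0.0134  0.0394] open 0.0411 turn [ 0.01  0.   -0.01] shift [ 0.   -0.01  0.38] F [ 0.1 -0.6 -1.5]
```

```bash
python3 -m jog '[[0,0,0,0,0,0.25,-0.4],[0,0,0,0,0,0,-0.4]]'|egrep 'pos|cont'
for i in 1 2 3 4; do python3 -m jog '[[0,0,0,0,0,0.05,-0.4],[0,0,0,0,0,0,-0.4]]'|egrep 'pos|cont'; done
```

```text
tool_pos: [0.4547, -0.0132, 0.0316]
contact_force: [0.1, 0.3, -2.3]
tool_pos: [0.4548, -0.0132, 0.0301]
contact_force: [0.3, -0.1, -1.7]
tool_pos: [0.4553, -0.0133, 0.0297]
contact_force: [-0.9, 0.5, 4.3]
tool_pos: [0.4557, -0.0132, 0.0295]
contact_force: [-4.5, 0.6, 11.3]
tool_pos: [0.4559, -0.0132, 0.0294]
contact_force: [-9.4, 2.6, 21.1]
```

```bash
python3 -m jog '[[0,0,0,0,0,-0.11,-0.4],[0,0,0,0,0,0,0.3],[0,0,0,0,0,0,0.7],[0,0,0,0,0,0,0.7],[0,0,0,0,0,-0.3,0.7]]'|egrep 'pos|cont|open'
python3 -m jog '[[0,0,0,0,0,-1,0.7],[0,0,0,0,0,-1,0.7],[0,0,0,0,0,-1,0.7],[0,0,0,0,0,-1,0.7],[0,0,0,0,0,-1,0.7]]'|egrep 'pos'
python3 -c "
from h import *
go(.455,-.287,.19,-.027)"
```

```text
tool_pos: [0.4538, -0.013, 0.0371]
contact_force: [0.4, 0.7, 0.2]
opening: 0.0728
tool_pos: [0.4547, -0.0132, 0.1895]
t 45.7 pos [ 0.4547 -0.0132  0.1895] open 0.0726 turn [ 0.01  0.   -0.01] shift [-9.12  0.26 -0.02] F [ 0.9 -0.6  0.1]
```

```bash
for i in 1 2; do python3 -m jog '[[0,0,-1,0,0,0,0.8],[0,0,-1,0,0,0,0.8],[0,0,-1,0,0,0,0.8],[0,0,-1,0,0,0,0.8],[0,0,-1,0,0,0,0.8]]'>/dev/null; done
python3 -m jog '[[0,0,-1,0,0,0,0.8],[0,0,-1,0,0,0,0.8],[0,0,0,0,0,0,0.8]]' >/dev/null
python3 -c "
from h import *
go(.455,-.287,.19,1.02)
w=viewer.get_image('top');import pickle;pickle.dump(w,open('t9.pkl','wb'))
s=viewer.get_image('side');pickle.dump(s,open('s9.pkl','wb'))
# ramekin change vs expected: difference of side crops
"
```

```text
t 47.33 pos [ 0.4548 -0.0132  0.1883] open 0.0767 turn [ 0.    0.01 -0.02] shift [-4.78 -7.77 -0.06] F [-0.9  0.2  0.2]
```

```bash
for i in 1 2; do python3 -m jog '[[0,0,0,-0.478,-0.777,0,0.8],[0,0,0,-0.478,-0.777,0,0.8],[0,0,0,-0.478,-0.777,0,0.8],[0,0,0,-0.478,-0.777,0,0.8],[0,0,0,-0.478,-0.777,0,0.8]]'>/dev/null; done
python3 -m jog '[[0,0,0,0,0,0,0.8],[0,0,0,0,0,0,0.8]]' >/dev/null
python3 -c "
from h import *
go(.455,-.287,.0,1.02)
w=viewer.get_image('wrist');import pickle;pickle.dump(w,open('w10.pkl','wb'))
g=cv2.medianBlur(cv2.cvtColor(w['img'],cv2.COLOR_RGB2GRAY),3)
c=cv2.HoughCircles(g,cv2.HOUGH_GRADIENT,1.5,20,param1=120,param2=40,minRadius=18,maxRadius=50)
for u,v,r in (c[0][:6] if c is not None else []): print(u,v,r,at(w,u,v,.042,True).round(4),'z=.06',at(w,u,v,.06,True).round(4),g[int(v),int(u)])
M=R.from_rotvec(w['rvec']).as_matrix();e=M@np.array([.455,-.287,.042])+w['tvec'];th=np.arctan2(np.hypot(*e[:2]),e[2]);f=192/np.tan(np.radians(w['fovy'])/2);print('exp',e[:2]/np.hypot(*e[:2])*th*f+[w['cx'],w['cy']])
"
```

```text
t 48.92 pos [ 0.4547 -0.2863  0.1877] open 0.0768 turn [ 0.01 -0.01 -0.01] shift [-0.02 -0.02  6.26] F [ 0.7  0.4 -0.4]
255.75 174.75 24.15 [ 0.4564 -0.2827] z=.06 [ 0.453  -0.2809] 104
410.25 171.75 33.6 [ 0.5519 -0.1159] z=.06 [ 0.5432 -0.1233] 155
432.75 180.75 35.7 [ 0.5807 -0.0898] z=.06 [ 0.5704 -0.0985] 111
197.25 302.25 27.6 [ 0.5648 -0.4424] z=.06 [ 0.5554 -0.4318] 53
401.25 218.25 25.95 [ 0.6019 -0.1515] z=.06 [ 0.5905 -0.1568] 133
453.75 62.25 20.55 [0.4593 0.0127] z=.06 [ 0.4557 -0.0017] 47
exp [251.8753237  175.64625687]
```

```bash
python3 -m jog '[[0,0,0,0,0.04,0.8,0.8],[0,0,0,0,0,1,0.8],[0,0,0,0,0,1,0.8],[0,0,0,0,0,1,0.8],[0,0,0,0,0,1,0.8]]' |egrep 'pos|cont'
python3 -m jog '[[0,0,0,0,0,0.8,0.8],[0,0,0,0,0,0.5,0.8],[0,0,0,0,0,0.2,0.8],[0,0,0,0,0,0,0.8]]' |egrep 'pos|cont'
python3 -m jog '[[0,0,0,0,0,0,0.1],[0,0,0,0,0,0,0.1],[0,0,0,0,0,0,0.1],[0,0,0,0,0,0,0.1],[0,0,0,0,0,0,0.1]]' 30 |egrep 'pos|cont|open|grip'
```

```text
tool_pos: [0.4557, -0.2848, 0.0431]
contact_force: [-0.1, 0.5, 0.0]
tool_pos: [0.4557, -0.2858, -0.0009]
contact_force: [-0.8, -1.0, 0.1]
tool_pos: [0.4571, -0.2871, 0.0013]
contact_force: [-0.4, 0.8, 6.0]
opening: 0.0469
grip_force: 2.8
```

```bash
python3 -c "
from h import *
w=viewer.get_image('wrist');crop(w,120,90,410,310,2.75,'w11.png')"
```

```text
(no output)
```

View pics/w11.png

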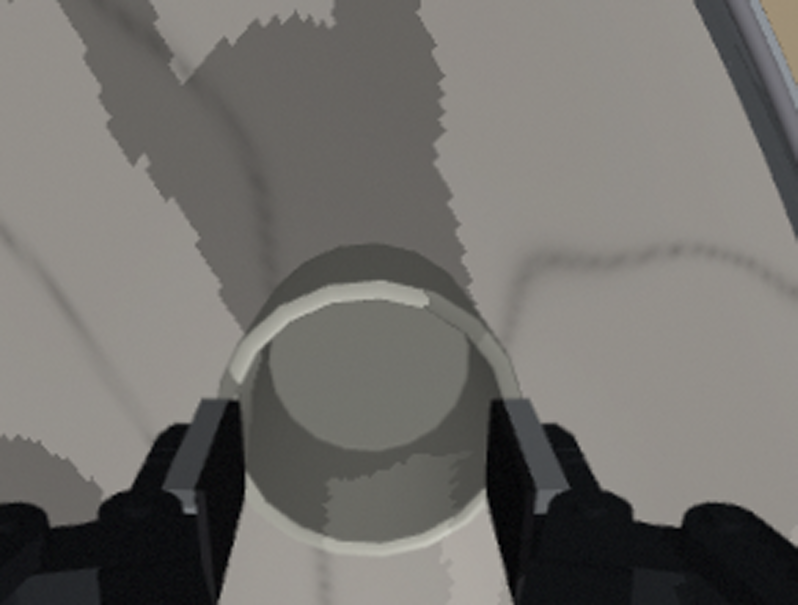

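w11: the fingertips closed just above the ramekin's rim, since the tips ride ~40 mm above the reported TCP. I'll reopen and go ~22 mm deeper, watching the force.

```bash
python3 -m jog '[[0,0,0,0,0.06,0,0.85],[0,0,0,0,0,0,0.85],[0,0,0,0,0,0,0.85],[0,0,0,0,0,0.3,0.85],[0,0,0,0,0,0,0.85]]' |egrep 'pos|cont|open'
python3 -m jog '[[0,0,0,0,0,0.2,0.85],[0,0,0,0,0,0.2,0.85],[0,0,0,0,0,0,0.85]]' |egrep 'pos|cont'
python3 -m jog '[[0,0,0,0,0,0,0.1],[0,0,0,0,0,0,0.1],[0,0,0,0,0,0,0.1],[0,0,0,0,0,0,0.1],[0,0,0,0,0,0,0.1]]' 30 |egrep 'pos|cont|open|grip'
```

```text
tool_pos: [0.4554, -0.2835, -0.0116]
contact_force: [-0.1, 0.2, 0.4]
opening: 0.0795
tool_pos: [0.4558, -0.2839, -0.0231]
contact_force: [0.2, 0.1, -0.8]
tool_pos: [0.4568, -0.2847, -0.0216]
contact_force: [0.7, -0.3, 4.5]
opening: 0.0575
grip_force: 32.7
```

```bash
python3 -m jog '[[0,0,0,0,0,-0.4,0.1],[0,0,0,0,0,-1,0.1],[0,0,0,0,0,-1,0.1],[0,0,0,0,0,-0.6,0.1],[0,0,0,0,0,0,0.1]]'|egrep 'pos|cont|open|grip'
python3 -c "
from h import *
go(.469,-.111,.06,1.02)
w=viewer.get_image('wrist');import pickle;pickle.dump(w,open('w12.pkl','wb'))"
```

```text
tool_pos: [0.4571, -0.2849, 0.0693]
contact_force: [-0.5, 0.4, -1.0]
opening: 0.0579
grip_force: 32.7
t 53.02 pos [ 0.4571 -0.2849  0.0693] open 0.0579 turn [-0.    0.03 -0.01] shift [2.7  5.15 0.31] F [-0.5  0.4 -1. ]
```

```bash
for i in 1 2; do python3 -m jog '[[0,0,0,0.27,0.515,0,0.1],[0,0,0,0.27,0.515,0,0.1],[0,0,0,0.27,0.515,0,0.1],[0,0,0,0.27,0.515,0,0.1],[0,0,0,0.27,0.515,0,0.1]]'>/dev/null; done
python3 -m jog '[[0,0,0,0,0,0.5,0.1],[0,0,0,0,0,1,0.1],[0,0,0,0,0,0.8,0.1],[0,0,0,0,0,0.2,0.1],[0,0,0,0,0,0,0.1]]'|egrep 'pos|cont'
python3 -c "
from h import *
go(.469,-.111,-.018,1.02)"
for i in 1 2; do python3 -m jog '[[0,0,0,0,0,0.04,0.1],[0,0,0,0,0,0,0.1]]'|egrep 'pos|cont'; done
```

```text
tool_pos: [0.468, -0.1104, -0.0076]
contact_force: [-0.5, -0.8, -1.2]
t 54.95 pos [ 0.468  -0.1104 -0.0076] open 0.0581 turn [-0.   -0.01 -0.01] shift [-0.04 -0.    0.35] F [-0.5 -0.8 -1.2]
tool_pos: [0.4691, -0.1107, -0.0074]
contact_force: [0.4, 0.1, -1.1]
tool_pos: [0.4683, -0.1103, -0.0094]
contact_force: [-0.2, -0.2, -1.1]
```

```bash
python3 -m jog '[[0,0,0,0,0,0.1,0.1],[0,0,0,0,0,0.06,0.1],[0,0,0,0,0,0,0.1]]'|egrep 'pos|cont'
for i in 1 2 3 4 5; do python3 -m jog '[[0,0,0,0,0,0.04,0.1],[0,0,0,0,0,0,0.1]]'|egrep 'pos|cont'; done
```

```text
tool_pos: [0.468, -0.1102, -0.0147]
contact_force: [0.4, -0.3, -2.0]
tool_pos: [0.4682, -0.1102, -0.0157]
contact_force: [0.2, 0.1, -1.5]
tool_pos: [0.4682, -0.1102, -0.0169]
contact_force: [-0.1, 0.4, -2.1]
tool_pos: [0.4684, -0.1103, -0.0176]
contact_force: [-1.2, 0.2, 3.9]
tool_pos: [0.4685, -0.1103, -0.0176]
contact_force: [-6.5, 2.2, 11.1]
tool_pos: [0.4685, -0.1104, -0.0177]
contact_force: [-10.5, 3.7, 19.3]
```

```bash
python3 -m jog '[[0,0,0,0,0,-0.09,0.1],[0,0,0,0,0,0,0.4],[0,0,0,0,0,0,0.6],[0,0,0,0,0,0,0.6],[0,0,0,0,0,-0.3,0.6]]'|egrep 'pos|cont|open'
for i in 1 2; do python3 -m jog '[[0,0,0,0,0,-1,0.6],[0,0,0,0,0,-1,0.6],[0,0,0,0,0,-1,0.6],[0,0,0,0,0,-1,0.6],[0,0,0,0,0,-0.4,0.6]]'|egrep 'pos|cont'; done
python3 -c "
from h import *
go(.40,-.02,.27,1.54)"
```

```text
tool_pos: [0.4674, -0.11, -0.0093]
contact_force: [-0.3, -0.3, -0.4]
opening: 0.0683
tool_pos: [0.4696, -0.1108, 0.126]
contact_force: [0.6, -0.9, -0.4]
tool_pos: [0.4688, -0.1105, 0.2568]
contact_force: [-0.2, -0.1, -0.4]
t 58.95 pos [ 0.4688 -0.1105  0.2568] open 0.0681 turn [-0.    0.02 -5.97] shift [ 2.38  2.94 -0.44] F [-0.2 -0.1 -0.4]
```

```bash
python3 -m jog '[[0,0,-1,0,0,0,0.6],[0,0,-1,0,0,0,0.6],[0,0,-1,0,0,0,0.6],[0,0,-1,0,0,0,0.6],[0,0,-1,0,0,0,0.6]]'>/dev/null
python3 -m jog '[[0,0,-0.97,-0.7,0.8,-0.7,0.6],[0,0,0,-0.7,0.8,-0.7,0.6],[0,0,0,-0.7,0.8,-0.7,0.6],[0,0,0,-0.6,0.6,0,0.6],[0,0,0,0,0,0,0.6]]'|egrep 'pos|cont'
python3 - <<'E'
from h import *
import pickle
go(.55,-.02,.32,1.54)
w=viewer.get_image('wrist');pickle.dump(w,open('w13.pkl','wb'))
s=viewer.get_image('side');pickle.dump(s,open('s13.pkl','wb'))
f=192/np.tan(np.radians(w['fovy'])/2);M=R.from_rotvec(w['rvec']).as_matrix()
# rectify: world plane z -> grid of 1 mm, x 0.38..0.74 (rows, far first), y 0.2..-0.24
def rect(z):
    X,Y=np.meshgrid(np.arange(.74,.38,-.001),np.arange(.2,-.24,-.001),indexing='ij')
    c=np.stack([X,Y,0*X+z],-1)@M.T+w['tvec']; r=np.hypot(c[...,0],c[...,1]); k=np.arctan2(r,c[...,2])/r*f
    return cv2.remap(w['img'],(c[...,0]*k+w['cx']).astype(np.float32),(c[...,1]*k+w['cy']).astype(np.float32),cv2.INTER_LINEAR)
def blob(n,z,mask,minA=300):
    i=rect(z).astype(int); m=mask(i).astype(np.uint8)
    k,l,st,ce=cv2.connectedComponentsWithStats(m)
    for j in range(1,k):
        if st[j,4]>minA:
            (cy,cx),wh,a=cv2.minAreaRect(np.argwhere(l==j)[:,::-1].astype(np.float32))
            print(n,'x %.4f y %.4f'%(.74-.001*cx,.2-.001*cy),'wh',np.round(wh),'ang',round(a,1),st[j,4])
blob('cellar',.055,lambda i:(i[...,0]<110)&(i[...,0]-i[...,2]>15)&(i[...,0]>1.6*i[...,2]))
blob('bottle cap',.104,lambda i:(i.max(-1)<30))
blob('tin',.06,lambda i:(i[...,2]>=i[...,0]+2)&(i.max(-1)>90))
g=cv2.medianBlur(cv2.cvtColor(rect(.046),cv2.COLOR_RGB2GRAY),3)
c=cv2.HoughCircles(g,cv2.HOUGH_GRADIENT,1,30,param1=100,param2=18,minRadius=26,maxRadius=33)
for u,v,r in c[0][:5]: print('ram? x %.4f y %.4f r%.0f'%(.74-.001*v,.2-.001*u,r))
g=cv2.medianBlur(cv2.cvtColor(rect(.064),cv2.COLOR_RGB2GRAY),3)
c=cv2.HoughCircles(g,cv2.HOUGH_GRADIENT,1,30,param1=100,param2=18,minRadius=38,maxRadius=45)
for u,v,r in c[0][:4]: print('crock? x %.4f y %.4f r%.0f'%(.74-.001*v,.2-.001*u,r))
E
```

```text
tool_pos: [0.554, -0.0237, 0.3166]
contact_force: [-0.2, -0.4, -0.7]
t 60.2 pos [ 0.554  -0.0237  0.3166] open 0.0681 turn [ 0.   -0.03  0.03] shift [ 0.14  0.12 -0.11] F [-0.2 -0.4 -0.7]
cellar x 0.5778 y 0.0714 wh [59. 26.] ang 7.9 896
cellar x 0.5211 y 0.0859 wh [72. 60.] ang 5.7 3460
cellar x 0.4550 y -0.0115 wh [44. 43.] ang 90.0 1010
bottle cap x 0.7215 y 0.1305 wh [83. 31.] ang 45.0 851
bottle cap x 0.7035 y 0.0935 wh [73. 41.] ang 90.0 1964
bottle cap x 0.7005 y -0.1830 wh [ 79. 110.] ang 90.0 3668
bottle cap x 0.4560 y -0.0120 wh [22. 22.] ang 90.0 417
tin x 0.6670 y 0.0872 wh [112.  63.] ang 0.7 6528
tin x 0.6772 y -0.0763 wh [206.  54.] ang 16.8 1326
tin x 0.5443 y -0.0149 wh [305. 256.] ang 1.3 9703
ram? x 0.4665 y -0.1095 r30
ram? x 0.5675 y 0.0745 r27
crock? x 0.5585 y -0.1125 r40
```

```bash
cat > rc.py <<'E'
from h import *
import pickle
def rect(w,z,x0=.62,x1=.46,y0=.15,y1=.02,st=.004,wr=True):
    f=192/np.tan(np.radians(w['fovy'])/2);M=R.from_rotvec(w['rvec']).as_matrix()
    X,Y=np.meshgrid(np.arange(x0,x1,-st),np.arange(y0,y1,-st),indexing='ij')
    c=np.stack([X,Y,0*X+z],-1)@M.T+w['tvec']; r=np.hypot(c[...,0],c[...,1]); k=(np.arctan2(r,c[...,2]) if wr else r/c[...,2])/r*f
    return cv2.remap(w['img'],(c[...,0]*k+w['cx']).astype(np.float32),(c[...,1]*k+w['cy']).astype(np.float32),cv2.INTER_LINEAR)
E
python3 - <<'E'
from rc import *
w=pickle.load(open('w13.pkl','rb'));s=pickle.load(open('s13.pkl','rb'))
for n,d,wr in(('wrist',w,True),('side',s,False)):
    i=rect(d,.055,wr=wr); print(n,'R/16 hex, x .62 down to .46, y .15 left to .02')
    for r in i: print(''.join('%x'%(p[0]//16) for p in r),' ',''.join('%x'%min(15,max(0,int(p[0])-int(p[2]))//8) for p in r))
E
```

```text
wrist R/16 hex, x .62 down to .46, y .15 left to .02
999653556677777777777777777777799   111000002333333333333333333333344
999653556677777777777777777777899   111000002333333333333333333333444
999653556677777777777777777777999   111000002333333333333333333333444
999653556677777777777777777777999   111000003333333333333333333333444
899653556677777777777777777778999   111000003333333333333333333334444
899653556677777777777777777778999   111000002333333333333333333333444
899553556677777777777777777778999   111000002333333333333333333334555
899553556677777776666666777779999   011000002333333333333333333334545
899653556677777655665555667779999   001000003333333345555543333334554
899773556677776556666555566669999   011000002333334545555555333334444
899663556677765666665555556679999   111000002333345666565554433334444
999663556677766666654565556689999   111000003333355666543454543344444
999763556677665665544555555689999   111000003333455555444454544344444
999763556677788887677876676699999   111000003333677776566866666344444
999763566777898787778888887699999   1110000033347886766787777763444
[... 3904 characters left out ...]

aaaaaaaa8754444444444444455555566   110001111123333444444334456555554
aaaaa9998754444444444444566555567   111111111113333333333334566555555
aaaaaaa99765555666555545566666667   111111100000001113333333455444444
aaaaaaaa9877667888877667777777778   100111000000000012333333344433344
aaaaaaaa9877778899888778888888889   100100100000000002333333433333344
aaaaaaaa9877778999888888888888889   011011100000000012334333333333334
aaaaaaaa9877778999888888888777778   101001000000000012333333333333334
aaaaaaaa9887778998888888887655556   111110000000000012333333333222223
aaaaaaaa9987778998888888876432223   111111000000000012333333332100001
baaaaaaa9987678898888888765321111   111110000000000002333333322100000
```

The cellar has been knocked ~5 cm nearer, off the trivet; everything else is fine. Measuring it precisely.

Run:
```python
from rc import *
w=viewer.get_image('wrist')
for z in (.049,.055):
    i=rect(w,z,.56,.47,.14,.04,.0005).astype(int); m=(i[...,0]<68)&(i[...,0]-i[...,2]>14)
    k,l,st,ce=cv2.connectedComponentsWithStats(m.astype(np.uint8)); j=1+np.argmax(st[1:,4])
    (cu,cv),wh,a=cv2.minAreaRect(np.argwhere(l==j)[:,::-1].astype(np.float32))
    print(z,'x %.4f y %.4f'%(.56-.0005*cv,.14-.0005*cu),np.array(wh)/2,'ang img',a)
s=viewer.get_image('side')
for z in (.049,.055):
    i=rect(s,z,.56,.47,.14,.04,.0005,False).astype(int); m=(i[...,0]<78)&(i[...,0]-i[...,2]>14)
    k,l,st,ce=cv2.connectedComponentsWithStats(m.astype(np.uint8)); j=1+np.argmax(st[1:,4])
    (cu,cv),wh,a=cv2.minAreaRect(np.argwhere(l==j)[:,::-1].astype(np.float32))
    print('side',z,'x %.4f y %.4f'%(.56-.0005*cv,.14-.0005*cu),np.array(wh)/2,a)
i=rect(w,.01,.62,.545,.14,.02,.0005).astype(int)
```

```text
0.049 x 0.5205 y 0.0914 [63.38249969 55.84737396] ang img 2.385944128036499
0.055 x 0.5200 y 0.0898 [62.37276459 55.39677811] ang img 2.174744129180908
side 0.049 x 0.5192 y 0.0899 [60.24469376 50.82477188] 2.4540319442749023
side 0.055 x 0.5183 y 0.0839 [60.47317123 50.35954666] 2.898576498031616
```

```bash
for i in 1 2 3; do python3 -m jog '[[0,0,1,0,0,0,0.75],[0,0,1,0,0,0,0.75],[0,0,1,0,0,0,0.75],[0,0,1,0,0,0,0.75],[0,0,1,0,0,0,0.75]]'>/dev/null; done
python3 -m jog '[[0,0,1,0,0,0,0.75],[0,0,1,0,0,0,0.75],[0,0,1,0,0,0,0.75],[0,0,0,0,0,0,0.75]]'>/dev/null
python3 -c "
from h import *
go(.5205,.094,.12,-.035)"
```

```text
t 62.77 pos [ 0.5534 -0.0253  0.3181] open 0.0746 turn [-0.    0.    0.05] shift [ 3.94 -1.23  6.6 ] F [ 0.5 -0.3 -0.5]
```

Moving over it and re-measuring with the wrist camera before descending.

```bash
python3 -m jog '[[0,0,0.05,0.79,-0.25,0.8,0.75],[0,0,0,0.79,-0.25,0.9,0.75],[0,0,0,0.79,-0.25,0.9,0.75],[0,0,0,0.79,-0.25,0.9,0.75],[0,0,0,0.79,-0.23,0.8,0.75]]'>/dev/null
python3 -m jog '[[0,0,0,0,0,0,0.75],[0,0,0,0,0,0,0.75]]'>/dev/null
python3 - <<'E'
from rc import *
go(.5205,.094,-.008,-.035)
w=viewer.get_image('wrist');pickle.dump(w,open('w14.pkl','wb'))
for z in (.049,.053):
    i=rect(w,z,.58,.46,.16,.03,.0005).astype(int); m=(i[...,0]<72)&(i[...,0]-i[...,2]>14)
    k,l,st,ce=cv2.connectedComponentsWithStats(m.astype(np.uint8)); j=1+np.argmax(st[1:,4])
    (cu,cv),wh,a=cv2.minAreaRect(np.argwhere(l==j)[:,::-1].astype(np.float32))
    print(z,'x %.4f y %.4f'%(.58-.0005*cv,.16-.0005*cu),np.array(wh)/2,a)
i=rect(w,.051,.58,.46,.15,.03)
for r in i: print(''.join('%x'%(p[0]//16) for p in r),' ',''.join('%x'%min(15,max(0,int(p[0])-int(p[2]))//8) for p in r))
E
```

```text
t 63.65 pos [0.5215 0.0943 0.1903] open 0.0749 turn [0.02 0.   0.01] shift [-0.01 -0.03  6.61] F [-0.6 -0.3  1.8]
0.049 x 0.5206 y 0.0953 [61.15221024 55.92260361] 3.012787342071533
0.053 x 0.5207 y 0.0963 [60.29967117 55.28094864] 2.862405300140381
76566777657776645655566999999a   000333334566665455454334444445
7656677766666554455656699999aa   000333335556555344455434444455
76566776877775678856568999999a   000333347677646677565634444445
765677779a8977789878888999999a   000333368978666788787744444455
78899aa798888888888888999999aa   000444468877777777777744444455
78899aa898796778977668999999aa   000445578768577787665744444455
78899aa679798778877877999999aa   000444446868776776677744444455
78899aa667887887778888999999aa   000445546688677676777644444455
78899a943333444445556899999aaa   000445453444455555665444444555
68899a943333333333333399999aaa   000445443443444444443344444555
78899a633333333333333399999aaa   000445344344444443433444444555
788999533333333333333399999aaa   000444334433333333443344444555
788999533333333333333399999aaa   000444334434434444444344444555
788999433333333333
[... 369 characters left out ...]
977423333333333333aaaaaaaaa   000433433343334334333555544555
888977623333333333333aaaaaaaaa   000433333333333433333455554555
888977733333333333333aaaaaaaaa   000433333333343333333454545555
888777777777777656545aaaaaaaaa   000333333333333333333455455555
889677777777777779aaaaaaaaaaaa   001333333333333334555555544555
88867777777777777aaaaaaaaaaaaa   001333333333333335555555454555
88867777777777777aaaaaaaaaaaa9   001333333333333335555555555554
88967777777777777aaaaaaaaaaa99   001333333333333335555555455444
88977777777777777aaaaaaaaaa999   002333333333333335555545455444
98977777777777778aaaaaaaaaa999   002333333333333344555554555444
9897777777777777aaaaaaaaaaa999   002333333333333354455554555444
```

```bash
python3 -m jog '[[0,0,0.2,-0.03,-0.03,0.8,0.75],[0,0,0,0,0,1,0.75],[0,0,0,0,0,1,0.75],[0,0,0,0,0,1,0.75],[0,0,0,0,0,1,0.75]]' |egrep 'pos|cont'
python3 -m jog '[[0,0,0,0,0,0.8,0.75],[0,0,0,0,0,0.5,0.75],[0,0,0,0,0,0.3,0.75],[0,0,0,0,0,0.15,0.75],[0,0,0,0,0,0,0.75]]' |egrep 'pos|cont'
python3 -m jog '[[0,0,0,0,0,0,0],[0,0,0,0,0,0,0],[0,0,0,0,0,0,0],[0,0,0,0,0,0,0]]' 40 |egrep 'pos|cont|open|grip'
```

```text
tool_pos: [0.5217, 0.0931, 0.0461]
contact_force: [0.4, 0.4, -0.1]
tool_pos: [0.5205, 0.0941, -0.0067]
contact_force: [-0.1, 0.3, 0.1]
tool_pos: [0.5204, 0.0943, -0.0059]
contact_force: [-2.8, -0.1, 5.5]
opening: 0.0562
grip_force: 41.2
```

```bash
python3 -m jog '[[0,0,0,0,0,-0.5,-0.3],[0,0,0,0,0,-0.7,-0.3],[0,0,0,0,0,0,-0.3],[0,0,0,0,0,0,-0.3],[0,0,0,0,0,0,-0.3]]' 90|egrep 'pos|cont|open|grip'
python3 -c "
from h import *
go(.568,.083,.03,-.027)"
```

```text
tool_pos: [0.5191, 0.0941, 0.0277]
contact_force: [-0.7, 1.0, -1.5]
opening: 0.0545
grip_force: 93.6
t 66.08 pos [0.5191 0.0941 0.0277] open 0.0545 turn [-0.02  0.   -0.29] shift [-0.33  1.64 -0.08] F [-0.7  1.  -1.5]
```

```bash
python3 -m jog '[[0,0,-0.29,0,0,0,-0.3],[0,0,0,-0.15,0.82,0,-0.3],[0,0,0,-0.15,0.82,0,-0.3],[0,0,0,0,0,0,-0.3],[0,0,0,0,0,0.3,-0.3]]' |egrep 'pos|cont'
python3 -m jog '[[0,0,0,0,0,0.3,-0.3],[0,0,0,0,0,0,-0.3]]' |egrep 'pos|cont'
for i in 1 2 3 4; do python3 -m jog '[[0,0,0,0,0,0.05,-0.3],[0,0,0,0,0,0,-0.3]]'|egrep 'pos|cont'; done
```

```text
tool_pos: [0.5689, 0.0839, 0.0197]
contact_force: [0.1, 0.5, -1.2]
tool_pos: [0.567, 0.084, 0.0089]
contact_force: [-0.4, -0.0, -0.9]
tool_pos: [0.5691, 0.0839, 0.0095]
contact_force: [-0.1, 0.1, -1.8]
tool_pos: [0.569, 0.0838, 0.0079]
contact_force: [0.3, -1.1, -2.3]
tool_pos: [0.5688, 0.0838, 0.0061]
contact_force: [0.3, 0.9, -2.1]
tool_pos: [0.5689, 0.0838, 0.0046]
contact_force: [-0.5, -0.2, -0.9]
```

```bash
for i in 1 2 3 4 5; do python3 -m jog '[[0,0,0,0,0,0.04,-0.3],[0,0,0,0,0,0,-0.3]]'|egrep 'pos|cont'|tr '\n' ' '; done
```

```text
tool_pos: [0.5689, 0.0838, 0.0035] contact_force: [-0.3, 0.0, -1.8] tool_pos: [0.5689, 0.0838, 0.0023] contact_force: [0.2, -0.3, -1.4] tool_pos: [0.5689, 0.0838, 0.001] contact_force: [-0.6, 0.6, -1.4] tool_pos: [0.5691, 0.0838, 0.0005] contact_force: [-1.4, -0.9, 2.6] tool_pos: [0.5693, 0.0838, 0.0004] contact_force: [-4.8, -1.0, 8.9]
```

Contact on the trivet. Releasing, rising, then going back to the viewing pose to check everything.

```bash
python3 -m jog '[[0,0,0,0,0,-0.03,-0.3],[0,0,0,0,0,0,0.55],[0,0,0,0,0,0,0.7],[0,0,0,0,0,0,0.7],[0,0,0,0,0,-0.3,0.7]]' 40|egrep 'pos|cont|open'
for i in 1 2; do python3 -m jog '[[0,0,0,0,0,-1,0.7],[0,0,0,0,0,-1,0.7],[0,0,0,0,0,-1,0.7],[0,0,0,0,0,-1,0.7],[0,0,0,0,0,-1,0.7]]'>/dev/null; done
for i in 1 2 3; do python3 -m jog '[[0,0,-1,0,0,0,0.7],[0,0,-1,0,0,0,0.7],[0,0,-1,0,0,0,0.7],[0,0,-1,0,0,0,0.7],[0,0,-1,0,0,0,0.7]]'>/dev/null; done
python3 -m jog '[[0,0,-1,0,0,0,0.7],[0,0,-1,0,0,0,0.7],[0,0,-1,0,0,0,0.7],[0,0,0,0,0,0,0.7]]'>/dev/null
python3 -c "
from h import *
go(.54,-.02,.32,1.54)"
```

```text
tool_pos: [0.5681, 0.0838, 0.008]
contact_force: [-0.7, 0.4, 0.9]
opening: 0.0726
t 73.45 pos [0.5689 0.0838 0.3093] open 0.0723 turn [0.   0.01 0.03] shift [ 0.86 -3.49 -0.36] F [ 0.8 -0.6  0.2]
```

```bash
python3 -m jog '[[0,0,0,0.21,-0.87,-0.1,0.7],[0,0,0,0.21,-0.87,-0.1,0.7],[0,0,0,0.21,-0.87,-0.1,0.7],[0,0,0,0.21,-0.87,-0.1,0.7],[0,0,0,0,0,0,0.7]]'>/dev/null
cat > chk.py <<'E'
from rc import *
w=viewer.get_image('wrist'); s=viewer.get_image('side'); print(status.get_obs()['t'])
def rb(n,d,z,mask,x0,x1,y0,y1,wr=True):
    i=rect(d,z,x0,x1,y0,y1,.0005,wr).astype(int)
    k,l,st,ce=cv2.connectedComponentsWithStats(mask(i).astype(np.uint8)); j=1+np.argmax(st[1:,4])
    (cu,cv),wh,a=cv2.minAreaRect(np.argwhere(l==j)[:,::-1].astype(np.float32))
    print(n,'x %.4f y %.4f'%(x0-.0005*cv,y0-.0005*cu),'size mm',(np.array(wh)/2).round(1),'ang',round(a,2))
dk=lambda t:(lambda i:(i[...,0]<t)&(i[...,0]-i[...,2]>14))
rb('cellar wrist',w,.055,dk(68),.64,.47,.14,.03); rb('cellar side',s,.055,dk(78),.64,.47,.14,.03,False)
rb('cap',w,.104,lambda i:i.max(-1)<30,.50,.41,.03,-.05)
rb('tin',w,.06,lambda i:(i[...,2]>=i[...,0]+2)&(i.max(-1)>90),.697,.63,.147,.02)
for n,z,a,b,x0,x1,y0,y1 in(('ram',.046,26,33,.53,.41,-.05,-.18),('crock',.064,38,45,.63,.49,-.04,-.19)):
    g=cv2.medianBlur(cv2.cvtColor(rect(w,z,x0,x1,y0,y1,.001),cv2.COLOR_RGB2GRAY),3)
    c=cv2.HoughCircles(g,cv2.HOUGH_GRADIENT,1,60,param1=100,param2=15,minRadius=a,maxRadius=b)
    if c is not None: print(n,'x %.4f y %.4f r %d'%(x0-.001*c[0][0][1],y0-.001*c[0][0][0],c[0][0][2]))
i=rect(w,.055,.62,.49,.15,.03)
for r in i: print(''.join('%x'%(p[0]//16) for p in r),' ',''.join('%x'%min(15,max(0,int(p[0])-int(p[2]))//8) for p in r))
E
python3 chk.py
```

```text
74.175
cellar wrist x 0.5698 y 0.0801 size mm [61.  61.8] ang 0.94
cellar side x 0.5697 y 0.0763 size mm [58.1 53.9] ang 4.03
cap x 0.4562 y -0.0118 size mm [22.5 22.5] ang 90.0
tin x 0.6667 y 0.0875 size mm [112.5  62.2] ang 0.95
ram x 0.4675 y -0.1095 r 29
crock x 0.5595 y -0.1125 r 40
999553556666666666666555555555   111000003333333333332222222222
999553556677777777776666666666   111000003333333333333333333333
999543556677777777766666666666   111000003333333333333333333333
999543556677777777666666666666   111000003333333333333333333333
999543556677777776666666666667   111000003333333333333333333333
899553556643333333333344666667   111000003334333333333333333334
799553556743333333333333466667   111000003334434433434443333333
898543556743333333333333366668   110000003333333333333434333334
898543556633333333333333246668   111000003333433333343433333334
899753556643333333333333236678   111000003333443444444443333334
898753556633333333333333246678   110000003333334443343433333334
998753556633333333333333336688   111000003333343333334343333344
998753556633333333333333335689   1100000033
[... 600 characters left out ...]
646888977777666556657789999   110000014433333355555543344444
998646888977777777766777799999   110000014433333333333333344444
998736888977777777777777799999   110000014433333333333333344444
998736888977777777777777999999   110000014433333333333333444444
998736888977777777777777999999   110000024433333333333333444444
998736888977777777777777999999   110000024433333333333333444444
997736888987777777777777999999   110000024443333333333333444445
887736889987777777777777999999   110000024443333333333333444444
887737889987777777777778999999   110000024443333333333334444444
898737889977777777777779999999   110000034443333333333334444444
998737889977777777777779999999   110000034433333333333334444444
```

```bash
python3 -c "
from station import finish_job
print(finish_job())"
```

```text
the job is handed in; nothing more can be done
None
```

I handed the job in at about 74 s: by my last camera check the tin is flush in the far-left corner, and the cellar (put back after it was knocked off the trivet), bottle and ramekin are in place within tolerance; I found no jar or mill, and no verdict was returned.

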